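# Gauge the test tile and set the tile panel

### The arm

A 6-joint arm with a two-finger parallel gripper is mounted at the origin on the work surface. World frame = base frame: x ahead of the robot, y to its left, z up, the work surface at z = 0. Lengths are in m, angles in rad, forces in N, time in s.
With the tool pointing down it reaches from about 0.25 to 0.725 m from the base axis. Payload 4 kg.
Tool frame: the origin (TCP) lies at the centre of the arm's flange, where the gripper is bolted on; the fingertips stand 173 mm ahead of it and the grasp point (between the pads) lies 155 mm ahead of it; x points along the fingers, z is the direction in which the jaws open and shut, and the axes are right-handed (so a half turn about x gives the same grasp; the last joint's range is limited). The gripper opens to 85 mm and grips with 20 to 120 N. Pads are 22 mm wide; open, the fingers measure 114 mm over their backs; the gripper's body (76 mm by 85 mm) begins 54 mm behind the grasp point. The pads swing forward as they close: fully open they stand 13 mm farther back than shut.
Start: joints at [-1.112, 0.241, 0.005, 1.335, 0, 1.571], TCP at [0.221, -0.448, 0.405] pointing down, gripper open.
Joint ranges: [-2.72, 2.72], [-1.05, 1.87], [-1.09, 1.28], [-1.99, 2.15], [-1.42, 1.44], [-3.14, 3.14]. Speed limits (rad/s): [2.79, 2.79, 3.14, 3.14, 3.14, 3.14].

### API

Orientations are given as a unit quaternion [x, y, z, w].
In Python, from workcell import bot gives the robot as it stands.
- The arm moves only by the tool arm_command, never from a script. Its argument "moves" is one flat list of numbers, 7 for each row, row after row: the shift along the tool's x, y, z in m, then the turn, a rotation vector about the tool's x, y, z in rad, then the closure, from -1 (fully open) to 1 (shut). A call has 1 to 20 rows; each row shifts and turns the pose as measured when the row begins, along the tool's axes as they then stand; what a row does not reach is not made up. A row lasts 1/12 s, in which the tool goes at most 41.7 mm and 7.16 degrees, less where a joint would pass 70% of its speed; a pose out of reach is approached as far as the arm can. A call with a gripper value outside its range is refused whole. The fingers move at their own pace and stop on an object; the grip force is fixed at half the most. Time passes only in rows, so rows that do not move let the fingers close. It gives the time, the measured TCP pose, the force and the opening at its end, in the units of the state.
- bot.get_obs(): the state, without advancing time (a new reading comes with each control period).
- bot.camera(name): name is "side" or "top"; returns the picture (420x560x3 uint8, red, green, blue); there is no depth.
- bot.get_calibration(name): a dict with "mtx" (3x3 intrinsics, pixels), "dist" ([k1, k2, p1, p2, k3] as OpenCV has them; the pictures are not rectified), "world_from_camera" (4x4, takes a point from camera to world coordinates). Camera axes: x right, y up, looking along -z (the intrinsics and any distortion apply to the point x, -y, -z); pixel columns grow to the right and rows downward; lengths in m; the calibration is good to about 2 mm. A picture is of the moment at which its call begins. get_calibration takes no time and is no camera call.
- bot.job_done(): hands the job in, once; it reports no verdict.
The state is a dict: "clock": time; "joint_pos": joint angles; "joint_vel": joint speeds; "tau": joint torques, N m; "eef_pos": TCP position; "tool_rot": TCP orientation; "ft_force": force on the tool from outside, world axes, zero at the start; "ft_torque": the same for the moment, N m; "grip_width": finger opening in m.
Only numpy, scipy, OpenCV 4.12 (cv2) and the standard library are available. Lean on these libraries where they do the work, as an engineer would, in place of code of your own. Each camera call takes 0.05 s, during which the arm holds its last target.

### The job

In the ceramics studio, check the fired test tile (the one with notched corners): lay it flat on the bench caliper's bed and slide the caliper's jaw shut on its length until it is nipped squarely between the two jaws, then slide the jaw all the way back open. Set this tile and every plain tile lying on the table into the wooden mounting panel, one per pocket in any order, and press each one down on its stiff pads until it sits fully down, level and flush with the panel's rim. Leave the jaw fully open at the end, and do not knock over or shove away the jar, the bowl or the clay lumps.

Things in the scene. Friction and masses are not known exactly. Their poses are not given: they have to be found in the camera images.
- test_tile: the test tile, always present: loose grey fired-clay tile 90 x 50 x 12 mm, about 100 g, with a 12 x 12 mm square notch cut out of each corner (so its end faces are 26 mm wide); its body origin is the centre of its underside, x along the 90 mm length, y along the 50 mm width, z up out of the top face
- tile1: plain rectangular grey fired-clay tile 90 x 50 x 12 mm, about 110 g, loose, lying flat on the table at the start (two or all three of tile1, tile2, tile3 are present); its body origin is the centre of its underside, x along the 90 mm length, y along the 50 mm width, z up out of the top face
- tile2: plain rectangular grey fired-clay tile 90 x 50 x 12 mm, about 110 g, loose, lying flat on the table at the start (two or all three of tile1, tile2, tile3 are present); its body origin is the centre of its underside, x along the 90 mm length, y along the 50 mm width, z up out of the top face
- tile3: plain rectangular grey fired-clay tile 90 x 50 x 12 mm, about 110 g, loose, lying flat on the table at the start (two or all three of tile1, tile2, tile3 are present); its body origin is the centre of its underside, x along the 90 mm length, y along the 50 mm width, z up out of the top face
- panel: fixed plywood panel on the table, 128 (x) x 384 (y) mm, origin under its centre. Four pockets in a row along y, 90 mm apart, each 100 (x) x 66 (y) mm, floor 12 mm above the table; a tile's x goes along the panel's x, either way round. Outer rim 24 mm above the table: a tile fully down is flush with it. The bars between pockets are 24 mm wide, 4 mm above the floors
- pocket1 (a point): floor centre of pocket 1 (the -y end one), axes as the panel's. Two rubber pads, 14 (x) x 36 (y) mm, at x = +30 and -30 mm, start 6 mm above the floor: a tile laid in stands 6 mm proud on them. Each pad gives only above about 5 N (10 N on a tile's middle; 12 to 20 N is plenty), sinks level with the floor and stays down
- pocket2 (a point): floor centre of pocket 2 (counted from the -y end), axes as the panel's. Two rubber pads, 14 (x) x 36 (y) mm, at x = +30 and -30 mm, start 6 mm above the floor: a tile laid in stands 6 mm proud on them. Each pad gives only above about 5 N (10 N on a tile's middle; 12 to 20 N is plenty), sinks level with the floor and stays down
- pocket3 (a point): floor centre of pocket 3 (counted from the -y end), axes as the panel's. Two rubber pads, 14 (x) x 36 (y) mm, at x = +30 and -30 mm, start 6 mm above the floor: a tile laid in stands 6 mm proud on them. Each pad gives only above about 5 N (10 N on a tile's middle; 12 to 20 N is plenty), sinks level with the floor and stays down
- pocket4 (a point): floor centre of pocket 4 (the +y end one), axes as the panel's. Two rubber pads, 14 (x) x 36 (y) mm, at x = +30 and -30 mm, start 6 mm above the floor: a tile laid in stands 6 mm proud on them. Each pad gives only above about 5 N (10 N on a tile's middle; 12 to 20 N is plenty), sinks level with the floor and stays down
- caliper: fixed bench caliper, a steel bed 240 mm (x) x 74 mm (y), its flat top 15 mm above the table; origin at table height, 15 mm to +x of the bed's middle. Jaws are 64 mm wide (y) and 20 mm high above the bed. The fixed jaw's face is at x = +75 mm; the sliding jaw's face is at x = -75 mm when fully open. Gap between faces = 150 mm minus the joint value
- fixed_jaw: the caliper's fixed jaw block, 20 mm thick, at its +x end; the body origin is on top of the bed above the caliper's origin, not in the block (the block spans x = 75 to 95 mm)
- jaw (a joint): travel of the caliper's sliding jaw in m: 0 fully open (stop), growing towards the fixed jaw (along the caliper's +x) up to 0.1; 0.06 to 0.064 when shut on a 90 mm length. Friction about 5 N, stays where it is left; may start partly shut. The face is a 4 mm steel plate on a spring: it yields from about 2.5 N, up to 4 mm at about 12 N, so the jaw keeps its nip when let go
- jaw_grip (a point): top centre of the square black grip that stands on the sliding jaw: 26 mm (x) x 24 mm (y), 40 mm tall, its top 75 mm above the table; moves with the jaw (x = -97 mm + joint value in the caliper's frame). Take it from above across its y
- jar: loose plastic jar, 64 mm across, 70 mm high, left of the work area, origin under its centre; not part of the job
- bowl: loose white bowl, 110 mm across, 50 mm high, origin under its centre; not part of the job
- lump1: loose grey clay maquette, a rounded cone 54 mm high and 54 mm across the foot, origin under its centre; not part of the job
- lump2: loose grey clay maquette, a rounded cone 54 mm high and 54 mm across the foot, origin under its centre; not part of the job
- lump3: loose grey clay maquette, a rounded cone 54 mm high and 54 mm across the foot, origin under its centre; not part of the job
Mind the look-alikes: they are no part of the job. What is shaped like the test_tile but yellow is not meant.

How it is judged:
By the outcome, as a careful person would: the job done as asked, in the order asked, and still so for the second after the job is handed in, with the robot touching nothing.
Of tile1, tile2, tile3 only 2 to 3 are there at a start; the rules pass over those that are not, and their reading is None.
At some moment in a run one of test_tile, tile1, tile2, tile3 may be knocked a few centimetres aside while the robot is not near it.
Once in a run the grip may slacken for a moment while it holds something.
It also fails if it takes over 210 s, if anything falls off the work surface, if the arm or the gripper's body presses on something with over 40 N, if the wrist force passes 120 N, or if a joint passes its speed limit or range.

## Working session

There is one attempt and no reset: what is moved stays moved. The work goes in short steps, Python scripts to look and compute and a tool call to move; the robot and the scene stay as the last step left them, time stands still between calls to the robot, and variables do not carry over. Pictures are saved under pics/ and viewed, and the job is handed in when it is done.

Besides the shell and the picture viewer there is one more tool, called after "Emit:" in YAML: its name, and indented under it one key for each argument. arm_command: Moves the arm, as the interface text tells. Its arguments: {"type":"object","properties":{"moves":{"type":"array"}},"required":["moves"]}

```bash
ls; mkdir -p pics; python3 - <<'E'
from workcell import bot
import cv2,json
for n in("side","top"):
    im=bot.camera(n); cv2.imwrite(f"pics/{n}0.png",im[:,:,::-1])
    c=bot.get_calibration(n); print(n,c)
print(bot.get_obs())
E
```

```text
pics
side {'mtx': array([[418.57807393,   0.        , 281.86703176],
       [  0.        , 418.57807393, 207.55160541],
       [  0.        ,   0.        ,   1.        ]]), 'dist': array([-0.02313619,  0.        ,  0.        ,  0.        ,  0.        ]), 'world_from_camera': array([[-0.80509168,  0.34600592, -0.48177514,  0.01380156],
       [-0.59277872, -0.49809339,  0.63286362,  0.67076803],
       [-0.02099445,  0.79509929,  0.60611579,  0.71402691],
       [ 0.        ,  0.        ,  0.        ,  1.        ]])}
top {'mtx': array([[427.55358701,   0.        , 276.85847389],
       [  0.        , 427.55358701, 204.59411355],
       [  0.        ,   0.        ,   1.        ]]), 'dist': array([0.0428149, 0.       , 0.       , 0.       , 0.       ]), 'world_from_camera': array([[-0.01728043,  0.99535761, -0.09468167,  0.45428778],
       [-0.99974529, -0.01582605,  0.01609018,  0.02055728],
       [ 0.01451705,  0.0949356 ,  0.99537756,  1.13080309],
       [ 0.        ,  0.        ,  0.        ,  1.        ]])}
{'clock': 0.1, 'joint_pos': array([-1.11198090e+00,  2.41372948e-01,  3.83066680e-03,  1.33521499e+00,
        7.86766610e-06,  1.57078438e+00]), 'joint_vel': array([-0.00092002, -0.00182792,  0.00165088, -0.00086588, -0.00160931,
        0.00121464]), 'tau': array([-1.75088599e-04, -3.73139012e+01,  2.53009844e+01,  1.08863041e-02,
        8.50664350e-06, -1.79834132e-05]), 'eef_pos': array([ 0.22133515, -0.44806788,  0.40387323]), 'tool_rot': array([ 0.37356474,  0.60119037, -0.37282819,  0.60001556]), 'ft_force': array([-0.17566117,  0.59899209, -0.86426989]), 'ft_torque': array([ 0.04787905,  0.01676034, -0.01774077]), 'grip_width': 0.0851110453940565}
```

View pics/side0.png

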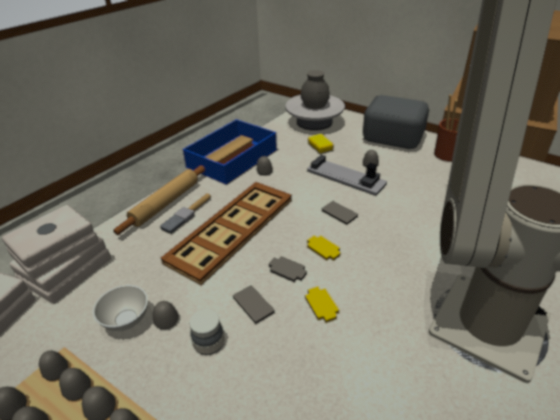

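View pics/top0.png

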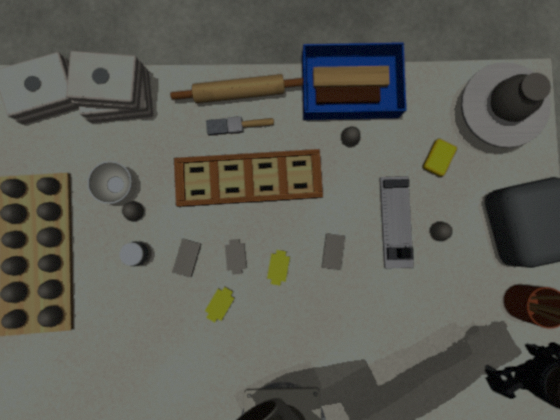

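The top view shows the test tile near (236,256), plain tiles near (187,258) and (333,251), the caliper at (397,222) with its grip at (400,254), and the panel at (249,178). I'll enlarge crops to read the corners.

```bash
cat > h.py <<'E'
import numpy as np, cv2
from workcell import bot
from scipy.spatial.transform import Rotation as R
def ray(cam,px):
    c=bot.get_calibration(cam); p=np.array(px,float).reshape(-1,1,2)
    u=cv2.undistortPoints(p,c["mtx"],c["dist"])[:,0]
    d=np.c_[u[:,0],-u[:,1],-np.ones(len(u))]
    W=np.array(c["world_from_camera"]); return W[:3,3],d@W[:3,:3].T
def onz(cam,px,z):
    o,d=ray(cam,px); t=(z-o[2])/d[:,2]; return o+d*t[:,None]
def proj(cam,P):
    c=bot.get_calibration(cam); W=np.linalg.inv(c["world_from_camera"]); P=np.atleast_2d(P)
    q=P@W[:3,:3].T+W[:3,3]; q=q*[1,-1,-1]
    return cv2.projectPoints(q,np.zeros(3),np.zeros(3),c["mtx"],np.array(c["dist"]))[0][:,0]
def tri(a,b):
    o1,d1=ray("top",[a]);o2,d2=ray("side",[b]);d1=d1[0];d2=d2[0]
    s=np.linalg.lstsq(np.c_[d1,-d2],o2-o1,rcond=None)[0]
    p=o1+s[0]*d1;q=o2+s[1]*d2; return (p+q)/2,np.linalg.norm(p-q)
def crop(cam,im,x0,y0,w,h,f,name):
    c=cv2.resize(im[y0:y0+h,x0:x0+w,::-1],None,fx=f,fy=f,interpolation=cv2.INTER_CUBIC)
    c=cv2.convertScaleAbs(c,alpha=1.5,beta=10)
    for x in range((x0+9)//10*10,x0+w,10):
        cv2.line(c,(int((x-x0+.5)*f),0),(int((x-x0+.5)*f),5),(0,0,255),1); 
        if x%20==0: cv2.putText(c,str(x),(int((x-x0)*f),16),0,.4,(0,0,255),1)
    for y in range((y0+9)//10*10,y0+h,10):
        cv2.line(c,(0,int((y-y0+.5)*f)),(5,int((y-y0+.5)*f)),(0,0,255),1)
        if y%20==0: cv2.putText(c,str(y),(6,int((y-y0)*f)+6),0,.4,(0,0,255),1)
    cv2.imwrite("pics/"+name,c)
E
python3 - <<'E'
from h import *
t=cv2.imread("pics/top0.png")[:,:,::-1];s=cv2.imread("pics/side0.png")[:,:,::-1]
crop("top",t,165,225,130,95,6,"c1.png")
crop("top",t,310,170,110,105,5,"c2.png")
crop("top",t,165,140,170,75,4.5,"c3.png")
crop("side",s,220,140,180,190,3,"c4.png")
E
```

```text
(no output)
```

View pics/c1.png

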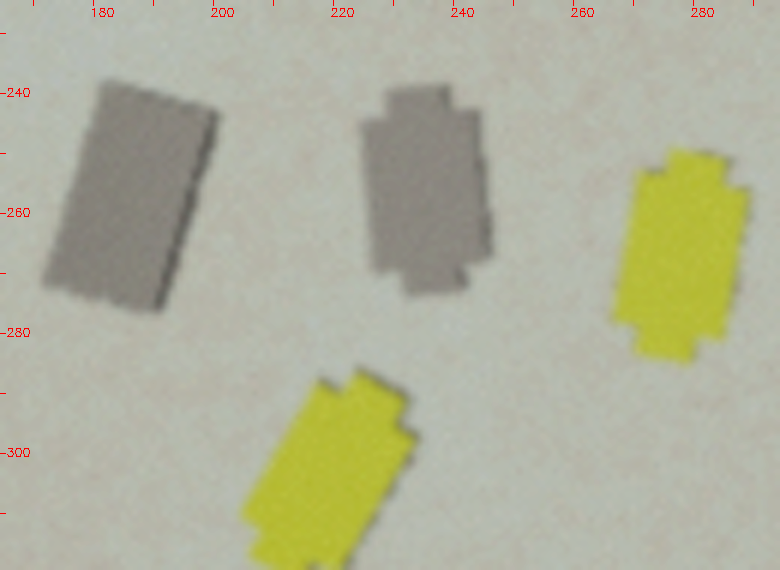

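View pics/c2.png

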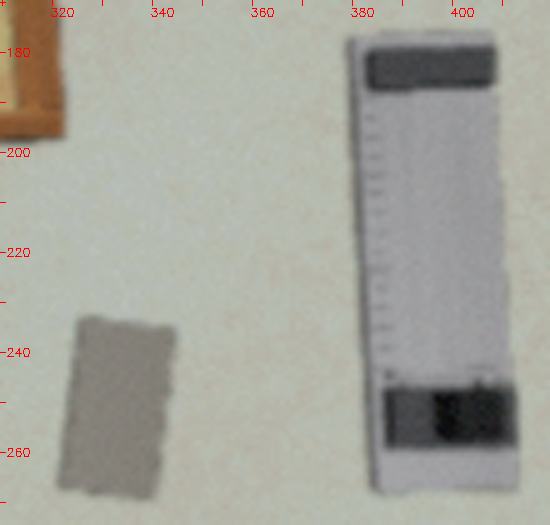

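View pics/c3.png

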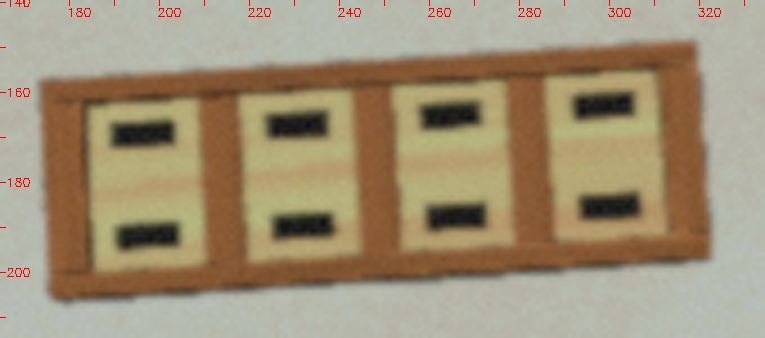

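View pics/c4.png

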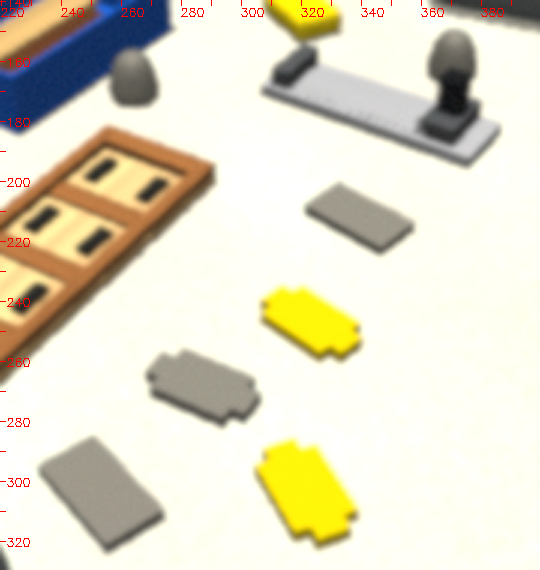

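Corners read from the crops: plain tile A and B, the test tile, both caliper jaws, and the panel rim. Next I'll triangulate and check them against the known sizes.

```bash
cat > m1.py <<'E'
from h import *
def cv(l,f,x0,y0): return [[x/f+x0-.5,y/f+y0-.5] for x,y in l]
T1=lambda l:cv(l,6,165,225); T2=lambda l:cv(l,5,310,170); T3=lambda l:cv(l,4.5,165,140); S=lambda l:cv(l,3,220,140)
A=T1([(105,80),(213,110),(155,312),(43,286)]); As=S([(40,468),(93,437),(162,513),(107,547)])
B=T2([(78,317),(176,328),(155,500),(58,488)]); Bs=S([(305,210),(340,183),(413,225),(380,246)])
for n,t,s in(("A",A,As),("B",B,Bs)):
    for a,b in zip(t,s):
        p,e=tri(a,b); print(n,p.round(4),"miss",round(e,4))
# fixed jaw, panel, heights
J=tri(T2([(367,50)])[0],S([(275,72)])[0]); print("fixed jaw +x+y corner",J)
G=tri(T2([(470,418)])[0],S([(454,72)])[0]); print("grip top",G)
P=tri(T3([(694,43)])[0],S([(108,127)])[0]);print("panel +x -y",P)
P=tri(T3([(710,258)])[0],S([(213,166)])[0]);print("panel -x -y",P)
def rect(n,cam,px,z):
    p=onz(cam,px,z)[:,:2]; c=p.mean(0); 
    e=[np.linalg.norm(p[i]-p[(i+1)%4]) for i in range(4)]
    d=(p[0]-p[3])+(p[1]-p[2]); print(n,cam,"c",c.round(4),"edges",np.round(e,4),"yaw of +x-ish",np.degrees(np.arctan2(d[1],d[0])).round(1))
rect("A","top",A,.012);rect("A","side",As,.012)
rect("B","top",B,.012);rect("B","side",Bs,.012)
rect("test ends","top",T1([(388,90),(450,85),(468,288),(404,296)]),.012)
rect("test sides","top",T1([(362,122),(480,110),(492,258),(375,272)]),.012)
rect("fixjaw","top",T2([(367,50),(493,46),(495,86),(369,91)]),.035)
rect("slide","top",T2([(386,388),(516,384),(518,446),(388,448)]),.035)
rect("bed","top",T2([(357,38),(495,33),(518,488),(380,493)]),.015)
rect("grip","top",T2([(436,390),(502,388),(504,440),(438,442)]),.075)
rect("panel","top",T3([(40,80),(694,43),(710,258),(52,300)]),.024)
E
python3 m1.py
```

```text
A [0.4771 0.2505 0.0063] miss 0.0026
A [0.4639 0.2043 0.0063] miss 0.0009
A [0.3784 0.2298 0.0052] miss 0.0009
A [0.3903 0.2769 0.0081] miss 0.0001
B [ 0.4836 -0.1239  0.005 ] miss 0.0023
B [ 0.4769 -0.1748  0.0079] miss 0.0024
B [ 0.3893 -0.1601  0.0064] miss 0.0012
B [ 0.3961 -0.1094  0.0127] miss 0.0002
fixed jaw +x+y corner (array([ 0.61803045, -0.2755532 ,  0.03090698]), np.float64(0.004934211412789131))
grip top (array([ 0.43026889, -0.30325671,  0.08168552]), np.float64(0.00018871547852290825))
panel +x -y (array([ 0.70542811, -0.11079786,  0.01995522]), np.float64(0.0005892280369150225))
panel -x -y (array([ 0.57928393, -0.11594111,  0.02058731]), np.float64(0.0021617044566189614))
A top c [0.4278 0.2395] edges [0.0485 0.0892 0.0492 0.0912] yaw of +x-ish -16.2
A side c [0.4239 0.2436] edges [0.047  0.0887 0.0466 0.0879] yaw of +x-ish -17.2
B top c [ 0.4368 -0.1412] edges [0.0515 0.0898 0.0506 0.0892] yaw of +x-ish -8.6
B side c [ 0.4336 -0.1377] edges [0.0542 0.0881 0.044  0.0819] yaw of +x-ish -8.1
test ends top c [0.4284 0.1114] edges [0.0269 0.0875 0.0277 0.0886] yaw of +x-ish 4.4
test sides top c [0.428  0.1115] edges [0.0512 0.0638 0.0506 0.0645] yaw of +x-ish 4.4
fixjaw top c [ 0.6094 -0.3058] edges [0.0652 0.0209 0.0651 0.0214] yaw of +x-ish 0.4
slide top c [ 0.4302 -0.3085] edges [0.0663 0.0314 0.066  0.0304] yaw of +x-ish -0.8
bed top c [ 0.5108 -0.3105] edges [0.0728 0.2379 0.0713 0.2379] yaw of +x-ish 0.3
grip top c [ 0.4317 -0.3053] edges [0.0324 0.0253 0.0323 0.0253] yaw of +x-ish -0.6
panel top c [0.6326 0.0769] edges [0.3812 0.1269 0.3799 0.1285] yaw of +x-ish 3.0
```

```bash
cat >> h.py <<'E'
def st():
    o=bot.get_obs(); M=R.from_quat(o["tool_rot"]).as_matrix()
    print("t",round(o["clock"],2),"tcp",o["eef_pos"].round(4),"F",o["ft_force"].round(1),"w",round(o["grip_width"],4),"j",o["joint_pos"].round(2))
    print(" x",M[:,0].round(3)," y",M[:,1].round(3)," z",M[:,2].round(3)); return o,M
def plan(p,yaw):
    """target tcp p, world yaw(deg) of tool z mod 180"""
    o,M=st(); z=M[:,2]; best=None
    cur=np.degrees(np.arctan2(z[1],z[0])); dy=(yaw-cur+90)%180-90
    a=np.radians(yaw if abs((yaw-cur+180)%360-180)<=90.01 else yaw+180)
    T=np.c_[[0,0,-1],np.cross([np.cos(a),np.sin(a),0],[0,0,-1]),[np.cos(a),np.sin(a),0]]
    print("shift now-axes",(M.T@(np.array(p)-o["eef_pos"])).round(4),"shift target-axes",(T.T@(np.array(p)-o["eef_pos"])).round(4),"rotvec",R.from_matrix(M.T@T).as_rotvec().round(4))
E
python3 - <<'E'
from h import *
plan([.428,.1114,.30],94.4)
E
```

```text
t 0.1 tcp [ 0.2213 -0.4481  0.4039] F [-0.2  0.6 -0.9] w 0.0851 j [-1.11  0.24  0.    1.34  0.    1.57]
 x [-0.001  0.002 -1.   ]  y [0.897 0.443 0.   ]  z [ 0.443 -0.897 -0.002]
shift now-axes [ 0.1047  0.4331 -0.4099] shift target-axes [ 0.1039  0.249  -0.542 ] rotvec [ 0.382  -0.0019  0.0004]
```

Emit:
arm_command:
  moves: [0.004,0.0217,-0.0205,0,0,0,-1,0.004,0.0217,-0.0205,0,0,0,-1,0.004,0.0217,-0.0205,0,0,0,-1,0.004,0.0217,-0.0205,0,0,0,-1,0.004,0.0217,-0.0205,0,0,0,-1,0.004,0.0217,-0.0205,0,0,0,-1,0.004,0.0217,-0.0205,0,0,0,-1,0.004,0.0217,-0.0205,0,0,0,-1,0.004,0.0217,-0.0205,0,0,0,-1,0.004,0.0217,-0.0205,0,0,0,-1,0.004,0.0217,-0.0205,0,0,0,-1,0.004,0.0217,-0.0205,0,0,0,-1,0.004,0.0217,-0.0205,0,0,0,-1,0.004,0.0217,-0.0205,0,0,0,-1,0.004,0.0217,-0.0205,0,0,0,-1,0.004,0.0217,-0.0205,0,0,0,-1,0.004,0.0217,-0.0205,0,0,0,-1,0.004,0.0217,-0.0205,0,0,0,-1,0.004,0.0217,-0.0205,0,0,0,-1,0.004,0.0217,-0.0205,0,0,0,-1]

```text
clock: 1.77
eef_pos: [0.4337, 0.133, 0.3146]
tool_rot: [0.376, 0.602, -0.378, 0.595]
ft_force: [1.6, -0.2, -0.1]
grip_width: 0.085
```

Emit:
arm_command:
  moves: [0,0,0,-0.12,0,0,-1,0,0,0,-0.12,0,0,-1,0,0,0,-0.12,0,0,-1,0,0,0,-0.12,0,0,-1,0,0,0,-0.12,0,0,-1,0,0,0,-0.12,0,0,-1,0,0,0,-0.12,0,0,-1,0,0,0,-0.12,0,0,-1,0,0,0,-0.12,0,0,-1,0,0,0,-0.12,0,0,-1,0,0,0,-0.12,0,0,-1,0,0,0,-0.12,0,0,-1,0,0,0,-0.12,0,0,-1,0,0,0,-0.12,0,0,-1,0,0,0,-0.12,0,0,-1,0,0,0,-0.12,0,0,-1,0,0,0,-0.12,0,0,-1,0,0,0,-0.12,0,0,-1,0,0,0,-0.12,0,0,-1,0,0,0,-0.12,0,0,-1]

```text
clock: 3.43
eef_pos: [0.431, 0.1397, 0.3039]
tool_rot: [-0.443, 0.555, 0.455, 0.537]
ft_force: [-0.1, -0.3, -0.4]
grip_width: 0.0853
```

```bash
python3 - <<'E'
from h import *
plan([.428,.1114,.25],94.4)
t=bot.camera("top");s=bot.camera("side")
crop("t",t,0,0,560,420,1.4,"t1.png");crop("t",s,180,100,300,230,2.5,"s1.png")
E
```

```text
t 3.43 tcp [0.431  0.1397 0.3039] F [-0.1 -0.3 -0.4] w 0.0853 j [ 0.31  0.24 -0.28  1.09  0.01  0.51]
 x [-0.03  -0.002 -1.   ]  y [-0.981  0.193  0.029]  z [ 0.193  0.981 -0.008]
shift now-axes [ 0.054  -0.0042 -0.0279] shift target-axes [ 0.0539  0.0051 -0.028 ] rotvec [-0.2712 -0.004  -0.0304]
```

View pics/t1.png

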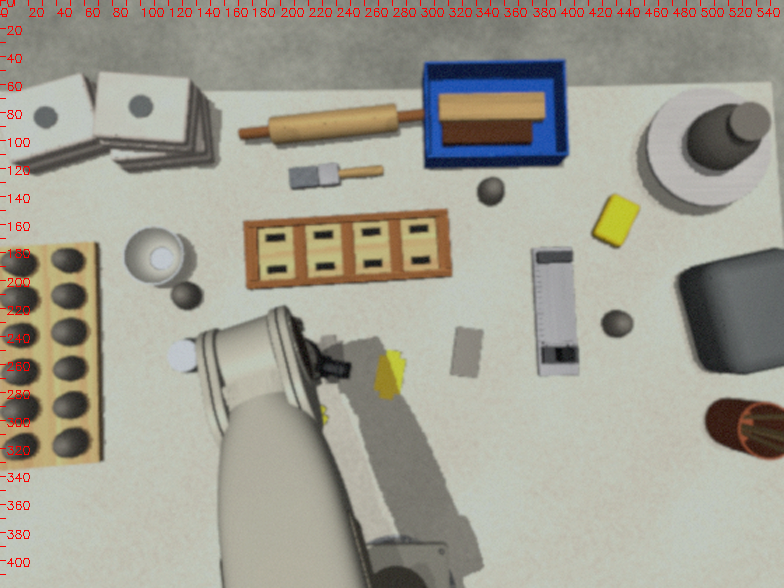

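View pics/s1.png

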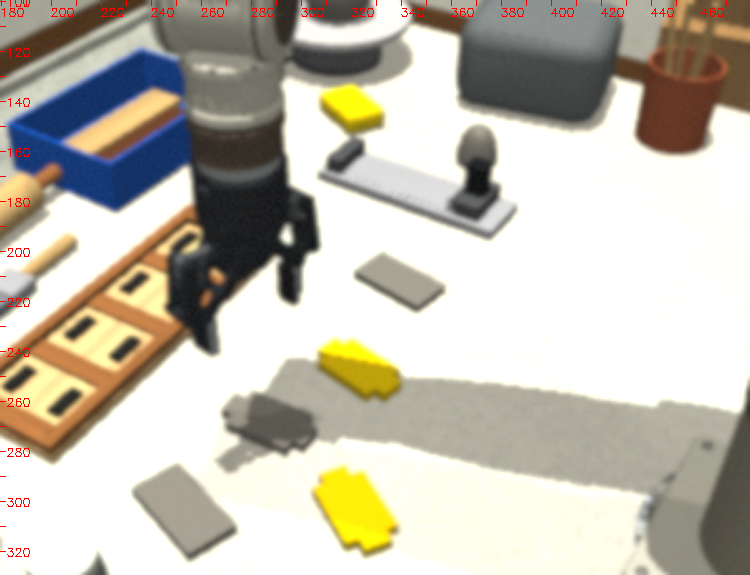

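Emit:
arm_command:
  moves: [0.009,0,-0.004,-0.09,-0.001,-0.01,-1,0.009,0,-0.004,-0.09,-0.001,-0.01,-1,0.009,0,-0.005,-0.09,-0.001,-0.01,-1,0.009,0.001,-0.005,0,0,0,-1,0.009,0.001,-0.005,0,0,0,-1,0.009,0.001,-0.005,0,0,0,-1,0,0,0,0,0,0,-1]

```text
clock: 4.12
eef_pos: [0.4267, 0.1108, 0.2473]
tool_rot: [0.515, -0.485, -0.514, -0.485]
ft_force: [-0.9, 0.3, 0.0]
grip_width: 0.0855
```

```bash
python3 - <<'E'
from h import *
plan([.428,.1114,.175],94.4)
o,M=st()
s=bot.camera("side");t=bot.camera("top")
crop("t",s,220,180,130,110,6,"s2.png");crop("t",t,200,210,110,90,6,"t2.png")
for d in(.155,.16,.167,.173):
  for sg in(-1,1): 
    P=o["eef_pos"]+M@[d,0,sg*.0425]; print(d,sg,proj("side",P).round(1),proj("top",P).round(1))
E
```

```text
t 4.12 tcp [0.4267 0.1108 0.2473] F [-0.9  0.3  0. ] w 0.0855 j [ 0.25  0.27 -0.41  0.9  -0.    0.2 ]
 x [ 0.001 -0.001 -1.   ]  y [-0.998 -0.058 -0.001]  z [-0.058  0.998 -0.001]
shift now-axes [ 0.0723 -0.0013  0.0006] shift target-axes [ 0.0723 -0.0014  0.0005] rotvec [-0.0185 -0.0011  0.0006]
t 4.12 tcp [0.4267 0.1108 0.2473] F [-0.9  0.3  0. ] w 0.0855 j [ 0.25  0.27 -0.41  0.9  -0.    0.2 ]
 x [ 0.001 -0.001 -1.   ]  y [-0.998 -0.058 -0.001]  z [-0.058  0.998 -0.001]
0.155 -1 [[297.5 229.6]] [[251.  256.2]]
0.155 1 [[277.  251.4]] [[215.6 258.9]]
0.16 -1 [[297.5 231.2]] [[251.1 256.1]]
0.16 1 [[277.  253.1]] [[215.9 258.9]]
0.167 -1 [[297.5 233.5]] [[251.2 256.1]]
0.167 1 [[277.1 255.4]] [[216.3 258.8]]
0.173 -1 [[297.5 235.5]] [[251.3 256. ]]
0.173 1 [[277.2 257.4]] [[216.6 258.7]]
```

View pics/s2.png

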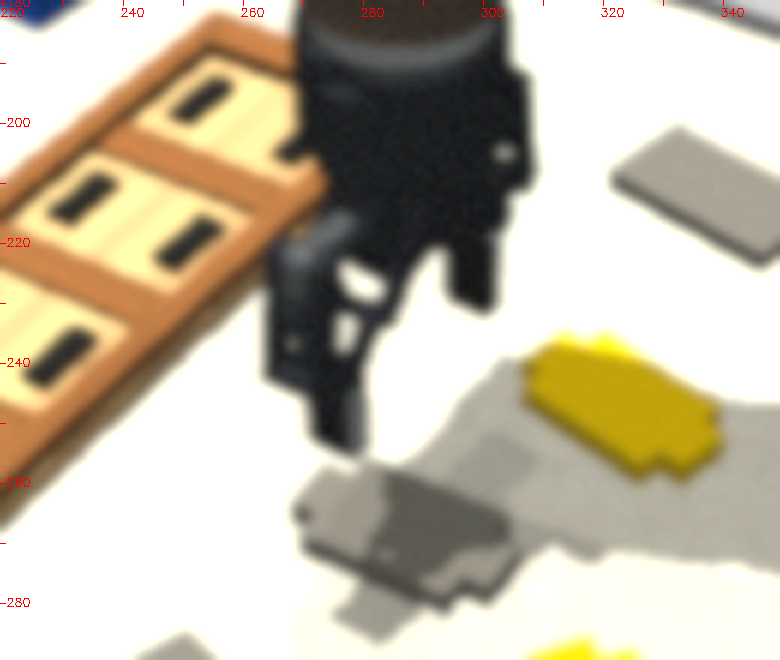

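View pics/t2.png

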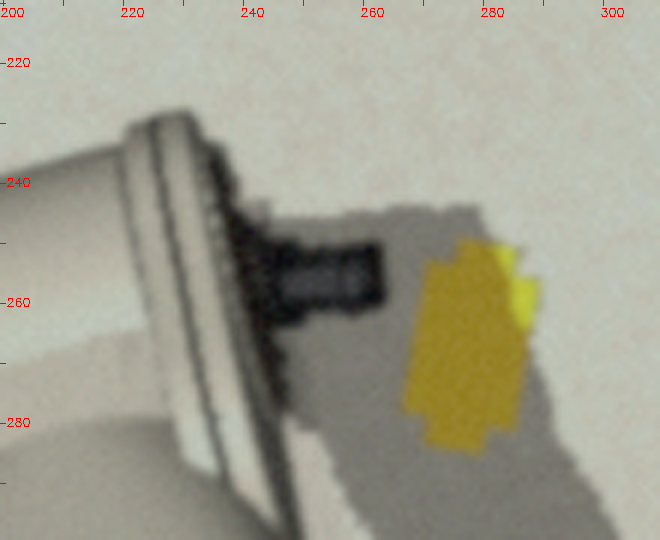

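Emit:
arm_command:
  moves: [0.015,0,0,-0.018,0,0,-1,0.015,0,0,0,0,0,-1,0.015,-0.001,0,0,0,0,-1,0.015,0,0,0,0,0,-1,0.01,0,0,0,0,0,-1,0.002,0,0,0,0,0,-1,0,0,0,0,0,0,-1]

```text
clock: 4.8
eef_pos: [0.4339, 0.1149, 0.18]
tool_rot: [0.521, -0.477, -0.514, -0.487]
ft_force: [0.4, 1.2, 0.4]
grip_width: 0.0852
```

```bash
python3 - <<'E'
from h import *
plan([.428,.1114,.172],94.4)
E
```

```text
t 4.8 tcp [0.4339 0.1149 0.18  ] F [0.4 1.2 0.4] w 0.0852 j [ 0.26  0.37 -0.47  0.7   0.    0.19]
 x [ 0.016  0.005 -1.   ]  y [-0.997 -0.071 -0.017]  z [-0.071  0.997  0.004]
shift now-axes [ 0.0079  0.0063 -0.0031] shift target-axes [ 0.008   0.0062 -0.003 ] rotvec [-0.0058  0.0035  0.0167]
```

Emit:
arm_command:
  moves: [0.002,0.003,-0.0015,-0.003,0.002,0.009,-1,0.002,0.003,-0.0015,-0.003,0.002,0.008,-1,0.002,0,0,0,0,0,-1,0,0,0,0,0,0,-1]

```text
clock: 5.13
eef_pos: [0.4292, 0.112, 0.1762]
tool_rot: [0.52, -0.48, -0.518, -0.481]
ft_force: [-0.1, 0.1, -0.3]
grip_width: 0.0854
```

```bash
python3 - <<'E'
from h import *
plan([.428,.1114,.172],94.4)
E
```

```text
t 5.13 tcp [0.4292 0.112  0.1762] F [-0.1  0.1 -0.3] w 0.0854 j [ 0.26  0.38 -0.48  0.71 -0.    0.18]
 x [ 0.003  0.    -1.   ]  y [-0.997 -0.077 -0.003]  z [-0.077  0.997  0.   ]
shift now-axes [ 0.0042  0.0012 -0.0005] shift target-axes [ 0.0042  0.0012 -0.0005] rotvec [0.0002 0.0001 0.0027]
```

Now the final descent and closing.

Emit:
arm_command:
  moves: [0.002,0.001,0,0,0,0.002,-1,0.003,0,0,0,0,0,-1,0.001,0,0,0,0,0,-1,0,0,0,0,0,0,1,0,0,0,0,0,0,1,0,0,0,0,0,0,1,0,0,0,0,0,0,1,0,0,0,0,0,0,1,0,0,0,0,0,0,1,0,0,0,0,0,0,1]

```text
clock: 5.97
eef_pos: [0.4288, 0.112, 0.171]
tool_rot: [0.519, -0.479, -0.518, -0.482]
ft_force: [-0.1, 0.3, 1.9]
grip_width: 0.0484
```

```bash
python3 - <<'E'
from h import *
st()
s=bot.camera("side");crop("t",s,220,180,130,110,6,"s3.png")
E
```

```text
t 5.97 tcp [0.4288 0.112  0.171 ] F [-0.1  0.3  1.9] w 0.0484 j [ 0.26  0.39 -0.49  0.69  0.    0.18]
 x [ 0.003  0.001 -1.   ]  y [-0.997 -0.076 -0.003]  z [-0.076  0.997  0.001]
```

View pics/s3.png

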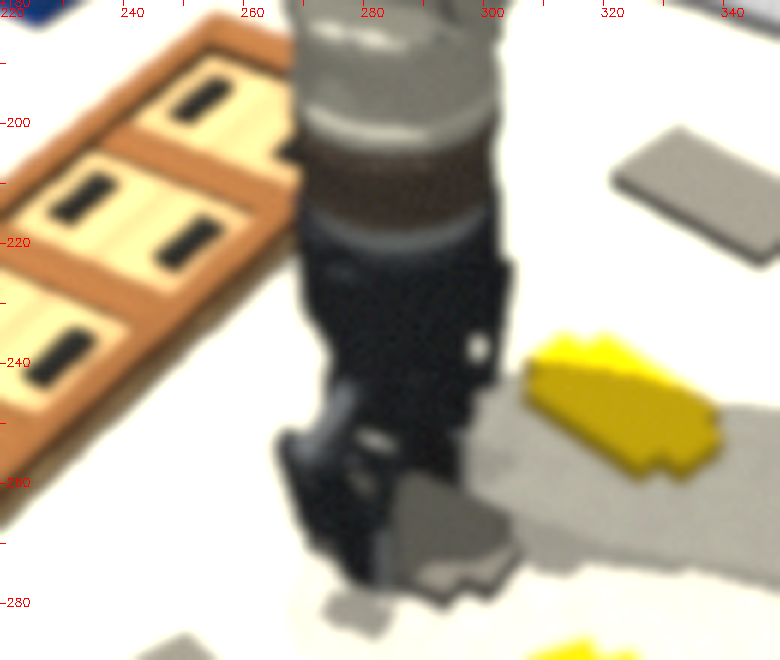

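Emit:
arm_command:
  moves: [-0.01,0,0,0,0,0,1,-0.02,0,0,0,0,0,1,-0.025,0,0,0,0,0,1,-0.025,0,0,0,0,0,1,-0.025,0,0,0,0,0,1,-0.015,0,0,0,0,0,1,0,0,0,0,0,0,1]

```text
clock: 6.6
eef_pos: [0.4263, 0.1113, 0.2923]
tool_rot: [-0.517, 0.483, 0.52, 0.478]
ft_force: [0.3, -0.1, -0.9]
grip_width: 0.0484
```

```bash
python3 - <<'E'
from h import *
plan([.548,-.306,.29],90.5)
s=bot.camera("side");crop("t",s,200,100,200,150,4,"s4.png")
E
```

```text
t 6.6 tcp [0.4263 0.1113 0.2923] F [ 0.3 -0.1 -0.9] w 0.0484 j [ 0.26  0.21 -0.34  1.03  0.    0.18]
 x [-0.007 -0.002 -1.   ]  y [-0.997 -0.076  0.008]  z [-0.076  0.997 -0.001]
shift now-axes [ 0.0021 -0.0896 -0.4254] shift target-axes [ 0.0023 -0.1181 -0.4183] rotvec [ 0.0675 -0.0014 -0.0076]
```

View pics/s4.png

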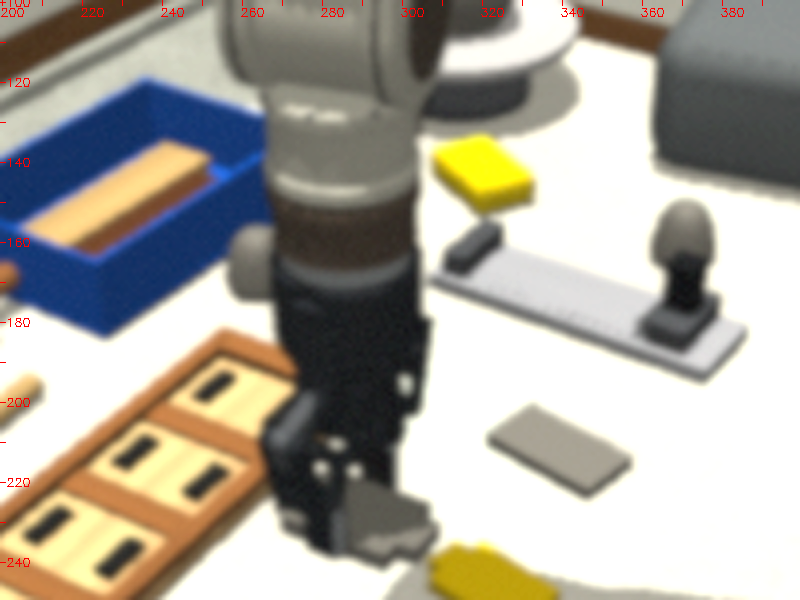

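Emit:
arm_command:
  moves: [0,-0.0063,-0.0253,0.017,0,-0.002,1,0,-0.0063,-0.0253,0.017,0,-0.002,1,0,-0.007,-0.0253,0.017,0,-0.002,1,0,-0.007,-0.0253,0.017,0,-0.002,1,0,-0.0075,-0.0253,0,0,0,1,0,-0.0075,-0.0253,0,0,0,1,0,-0.0075,-0.0253,0,0,0,1,0,-0.0075,-0.0253,0,0,0,1,0,-0.0075,-0.0253,0,0,0,1,0,-0.0075,-0.0253,0,0,0,1,0,-0.0075,-0.0253,0,0,0,1,0,-0.0075,-0.0253,0,0,0,1,0,-0.0075,-0.0253,0,0,0,1,0,-0.0075,-0.0253,0,0,0,1,0,-0.0075,-0.0253,0,0,0,1,0,-0.0075,-0.0253,0,0,0,1,0,0,0,0,0,0,1,0,0,0,0,0,0,1]

```text
clock: 8.15
eef_pos: [0.545, -0.3081, 0.248]
tool_rot: [-0.486, 0.506, 0.518, 0.488]
ft_force: [0.5, 1.6, -1.8]
grip_width: 0.0485
```

```bash
python3 - <<'E'
from h import *
plan([.548,-.306,.25],90.5)
s=bot.camera("side");crop("t",s,260,80,150,120,5,"s5.png")
E
```

```text
t 8.15 tcp [ 0.545  -0.3081  0.248 ] F [ 0.5  1.6 -1.8] w 0.0485 j [-0.51  0.61  0.15  1.16 -0.01 -0.52]
 x [-0.05   0.014 -0.999]  y [-0.999 -0.01   0.05 ]  z [-0.01   1.     0.015]
shift now-axes [-0.0021 -0.0029  0.0021] shift target-axes [-0.002 -0.003  0.002] rotvec [ 0.0014  0.0146 -0.0501]
```

View pics/s5.png

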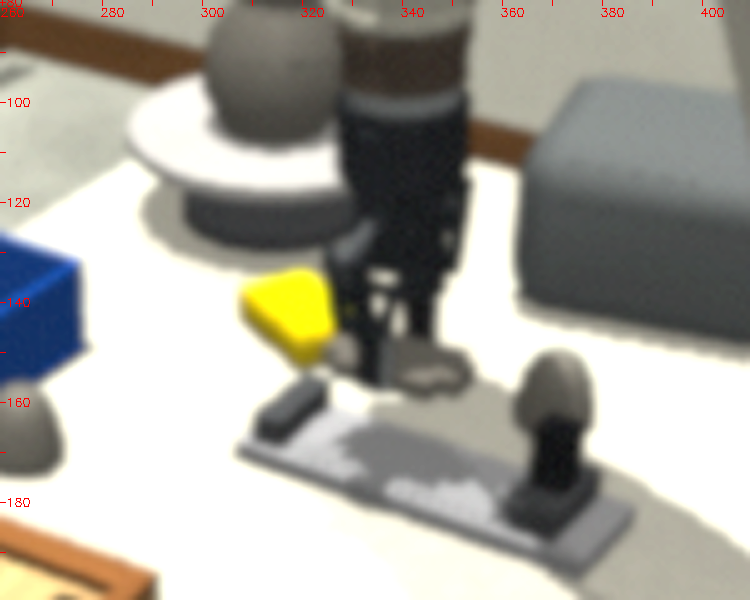

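Emit:
arm_command:
  moves: [0,-0.001,0.001,0,0.007,-0.025,1,0,-0.001,0.001,0,0.007,-0.025,1,0.012,-0.001,0,0,0,0,1,0.012,0,0,0,0,0,1,0.012,0,0,0,0,0,1,0.008,0,0,0,0,0,1,0,0,0,0,0,0,1,0,0,0,0,0,0,1]

```text
clock: 8.87
eef_pos: [0.5441, -0.2962, 0.1948]
tool_rot: [-0.5, 0.496, 0.509, 0.495]
ft_force: [0.2, -0.2, -0.8]
grip_width: 0.0481
```

```bash
python3 - <<'E'
from h import *
plan([.548,-.306,.188],90.5)
s=bot.camera("side");crop("t",s,290,110,110,90,7,"s6.png")
E
```

```text
t 8.87 tcp [ 0.5441 -0.2962  0.1948] F [ 0.2 -0.2 -0.8] w 0.0481 j [-0.5   0.64  0.05  0.99  0.   -0.52]
 x [-0.011  0.008 -1.   ]  y [-1.    -0.018  0.011]  z [-0.018  1.     0.009]
shift now-axes [ 0.0067 -0.0038 -0.0099] shift target-axes [ 0.0068 -0.0038 -0.0098] rotvec [ 0.0096  0.0085 -0.0111]
```

View pics/s6.png

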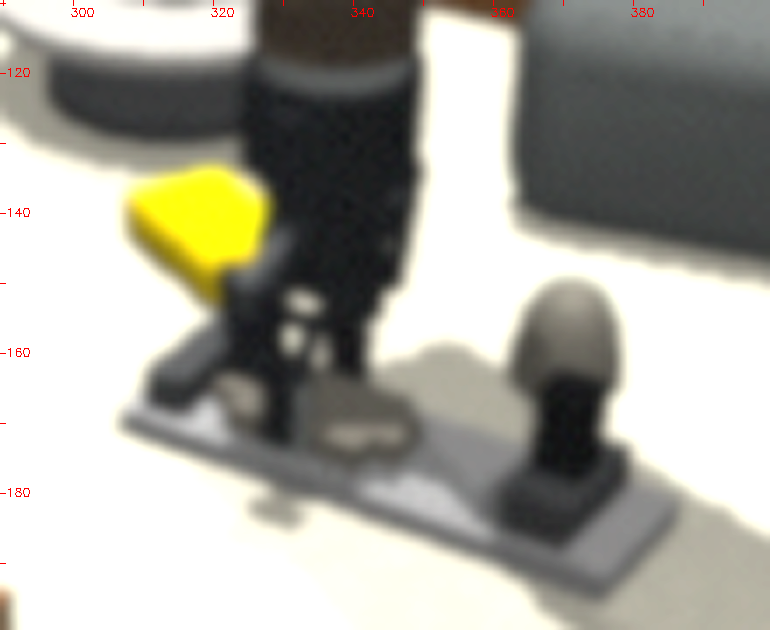

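Emit:
arm_command:
  moves: [0,-0.002,-0.005,0.005,0.004,-0.006,1,0,-0.002,-0.005,0.005,0.004,-0.005,1,0.003,0,0,0,0,0,1,0,0,0,0,0,0,1,0,0,0,0,0,0,1]

```text
clock: 9.33
eef_pos: [0.5499, -0.3076, 0.1943]
tool_rot: [0.504, -0.497, -0.5, -0.499]
ft_force: [0.2, -0.1, -1.1]
grip_width: 0.0482
```

```bash
python3 - <<'E'
from h import *
plan([.548,-.306,.188],90.5)
E
```

```text
t 9.33 tcp [ 0.5499 -0.3076  0.1943] F [ 0.2 -0.1 -1.1] w 0.0482 j [-0.51  0.65  0.06  0.98  0.   -0.52]
 x [ 0.006 -0.003 -1.   ]  y [-1.    -0.008 -0.006]  z [-0.008  1.    -0.003]
shift now-axes [0.0063 0.0019 0.0017] shift target-axes [0.0063 0.0019 0.0016] rotvec [-0.0012 -0.0029  0.0055]
```

Emit:
arm_command:
  moves: [0.003,0.001,0.001,0,-0.002,0.004,1,0.003,0,0,0,0,0,1,0.002,0,0,0,0,0,1,0.002,0,0,0,0,0,1,0,0,0,0,0,0,1]

```text
clock: 9.75
eef_pos: [0.549, -0.3071, 0.1865]
tool_rot: [0.503, -0.498, -0.5, -0.499]
ft_force: [0.3, 0.6, -1.6]
grip_width: 0.0486
```

```bash
python3 - <<'E'
from h import *
plan([.548,-.306,.187],90.5)
s=bot.camera("side");crop("t",s,290,110,110,90,7,"s7.png")
t=bot.camera("top");crop("t",t,340,150,110,120,5,"t7.png")
E
```

```text
t 9.75 tcp [ 0.549  -0.3071  0.1865] F [ 0.3  0.6 -1.6] w 0.0486 j [-0.51  0.65  0.06  0.97  0.   -0.52]
 x [ 0.004 -0.002 -1.   ]  y [-1.    -0.007 -0.004]  z [-0.007  1.    -0.002]
shift now-axes [-0.0005  0.001   0.0011] shift target-axes [-0.0005  0.001   0.0011] rotvec [-0.0018 -0.0018  0.0036]
```

View pics/s7.png

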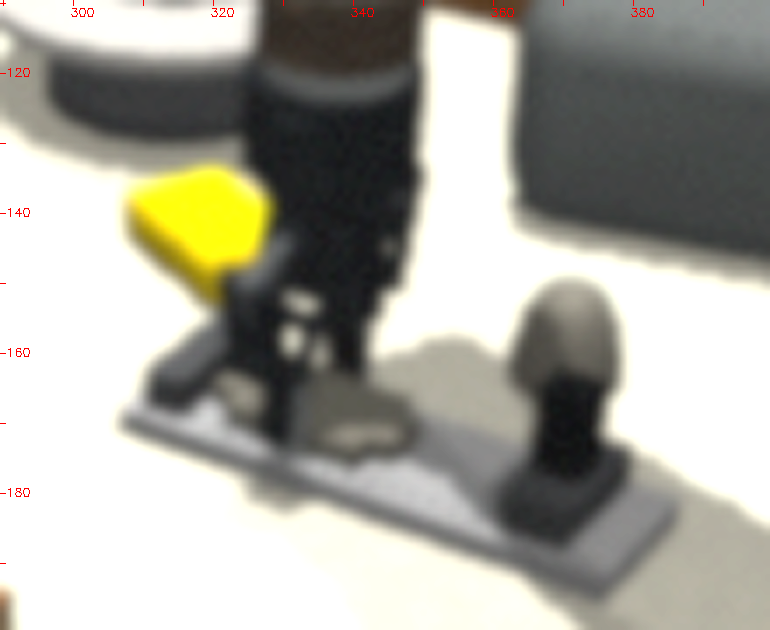

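View pics/t7.png

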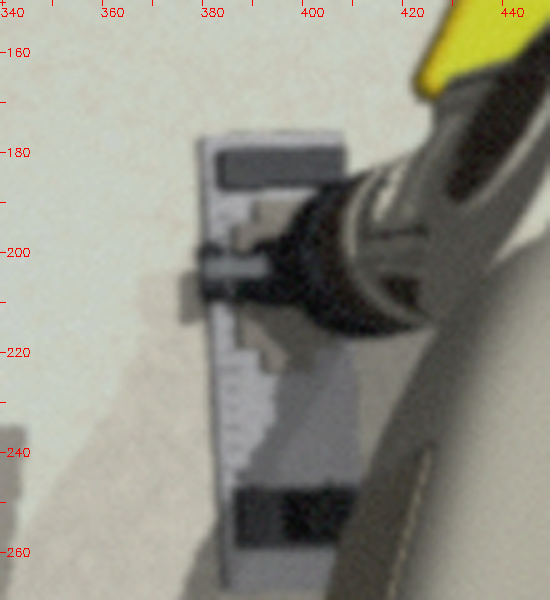

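Emit:
arm_command:
  moves: [0.001,0,0,0,0,0.003,1,0.001,0,0,0,0,0,1,0,0,0,0,0,0,1]

```text
clock: 10.1
eef_pos: [0.5493, -0.3071, 0.1863]
tool_rot: [0.503, -0.498, -0.501, -0.498]
ft_force: [0.1, 0.1, -1.7]
grip_width: 0.0483
```

Emit:
arm_command:
  moves: [0.003,0,0,0,0,0,1,0.001,0,0,0,0,0,1,0,0,0,0,0,0,1]

```text
clock: 10.35
eef_pos: [0.5495, -0.3072, 0.1863]
tool_rot: [0.504, -0.498, -0.5, -0.499]
ft_force: [0.0, 0.2, -1.7]
grip_width: 0.0481
```

Emit:
arm_command:
  moves: [0.004,0,0,0,0,0,1,0.004,0,0,0,0,0,1]

```text
clock: 10.52
eef_pos: [0.5493, -0.3072, 0.186]
tool_rot: [0.504, -0.497, -0.499, -0.499]
ft_force: [-9.8, 4.0, 28.3]
grip_width: 0.0485
```

In contact with the bed. I'll ease off and release.

Emit:
arm_command:
  moves: [-0.0005,0,0,0,0,0,1,0,0,0,0,0,0,-1,0,0,0,0,0,0,-1,0,0,0,0,0,0,-1,0,0,0,0,0,0,-1,0,0,0,0,0,0,-1,0,0,0,0,0,0,-1,-0.02,0,0,0,0,0,-1,-0.02,0,0,0,0,0,-1,-0.03,0,0,0,0,0,-1,-0.03,0,0,0,0,0,-1,0,0,0,0,0,0,-1]

```text
clock: 11.52
eef_pos: [0.5476, -0.306, 0.2822]
tool_rot: [-0.5, 0.499, 0.504, 0.498]
ft_force: [1.1, -0.3, 1.0]
grip_width: 0.0852
```

```bash
python3 - <<'E'
from h import *
plan([.431,-.307,.29],90.5)
s=bot.camera("side");crop("t",s,290,110,110,90,7,"s8.png")
t=bot.camera("top");crop("t",t,340,150,110,120,5,"t8.png")
E
```

```text
t 11.52 tcp [ 0.5476 -0.306   0.2822] F [ 1.1 -0.3  1. ] w 0.0852 j [-0.51  0.57  0.17  1.18 -0.   -0.52]
 x [-0.005  0.003 -1.   ]  y [-1.    -0.007  0.005]  z [-0.007  1.     0.003]
shift now-axes [-7.200e-03  1.167e-01 -1.000e-04] shift target-axes [-0.0078  0.1166  0.    ] rotvec [-0.0014  0.0027 -0.0049]
```

View pics/s8.png

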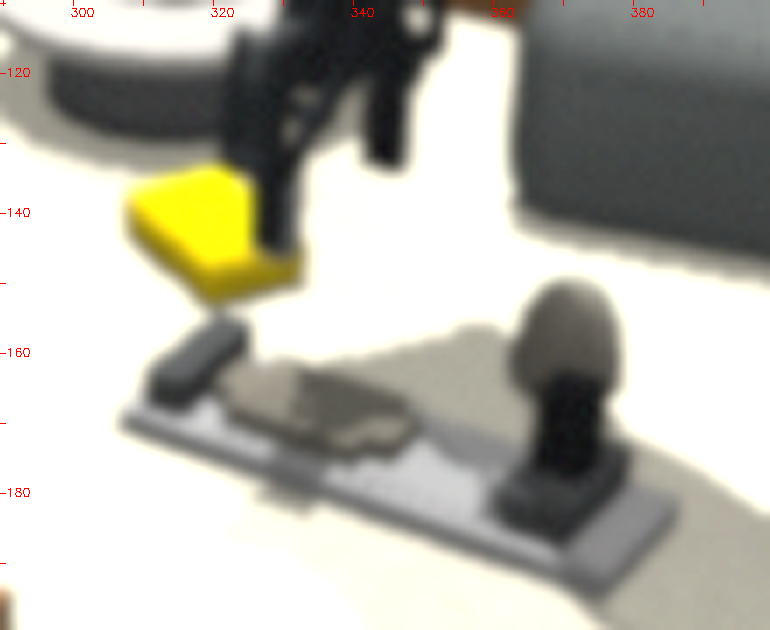

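View pics/t8.png

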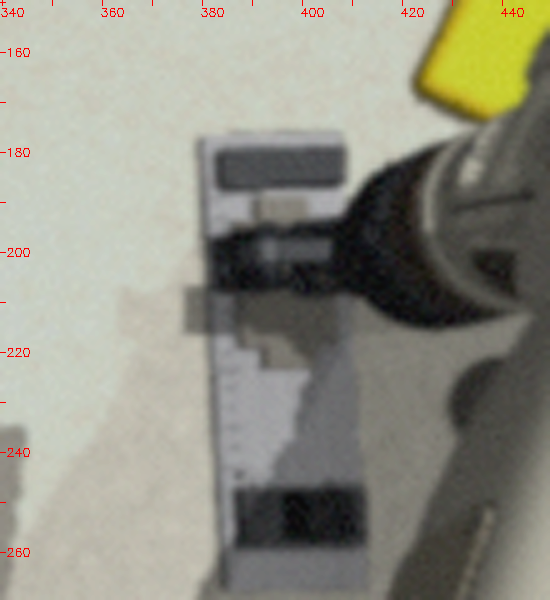

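Emit:
arm_command:
  moves: [0,0.019,0,0,0,-0.005,-1,0,0.019,0,0,0,0,-1,0,0.019,0,0,0,0,-1,0,0.019,0,0,0,0,-1,0,0.019,0,0,0,0,-1,0,0.019,0,0,0,0,-1,0,0,0,0,0,0,-1,0.01,0,0,0,0,0,-1,0.01,0,0,0,0,0,-1,0,0,0,0,0,0,-1]

```text
clock: 12.45
eef_pos: [0.424, -0.3021, 0.2412]
tool_rot: [-0.491, 0.499, 0.513, 0.497]
ft_force: [-0.9, 1.3, -0.4]
grip_width: 0.0855
```

```bash
python3 - <<'E'
from h import *
plan([.431,-.307,.217],90.5)
E
```

```text
t 12.45 tcp [ 0.424  -0.3021  0.2412] F [-0.9  1.3 -0.4] w 0.0855 j [-0.62  0.42 -0.19  0.99  0.   -0.63]
 x [-0.025  0.02  -1.   ]  y [-1.    -0.009  0.024]  z [-0.009  1.     0.02 ]
shift now-axes [ 0.0239 -0.0075 -0.0055] shift target-axes [ 0.0242 -0.0069 -0.005 ] rotvec [ 0.0002  0.0199 -0.0245]
```

Emit:
arm_command:
  moves: [0,-0.0035,-0.0025,0,0.01,-0.012,-1,0,-0.0035,-0.0025,0,0.01,-0.012,-1,0,0,0,0,0,0,-1]

```text
clock: 12.7
eef_pos: [0.433, -0.3071, 0.2382]
tool_rot: [-0.502, 0.498, 0.503, 0.497]
ft_force: [-0.4, -0.1, -0.6]
grip_width: 0.0855
```

```bash
python3 - <<'E'
from h import *
plan([.431,-.307,.217],90.5)
s=bot.camera("side");crop("t",s,290,90,120,110,6,"s9.png")
E
```

```text
t 12.7 tcp [ 0.433  -0.3071  0.2382] F [-0.4 -0.1 -0.6] w 0.0855 j [-0.62  0.43 -0.18  0.96 -0.   -0.63]
 x [-0.001  0.    -1.   ]  y [-1.    -0.01   0.001]  z [-0.01  1.    0.  ]
shift now-axes [0.0212 0.002  0.0001] shift target-axes [0.0212 0.002  0.0001] rotvec [ 0.0017  0.0001 -0.0006]
```

View pics/s9.png

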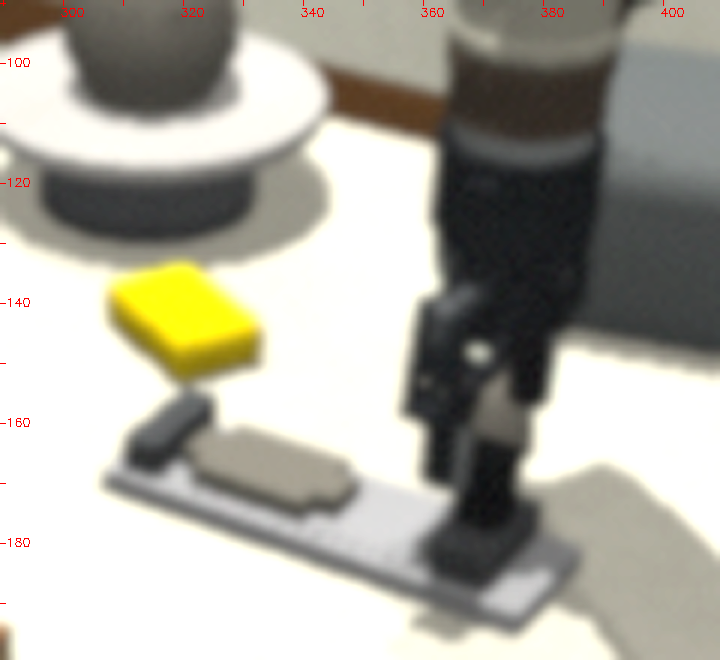

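Emit:
arm_command:
  moves: [0.007,0.001,0,0,0,0,-1,0.007,0,0,0,0,0,-1,0.005,0,0,0,0,0,-1,0,0,0,0,0,0,-1,0,0,0,0,0,0,1,0,0,0,0,0,0,1,0,0,0,0,0,0,1,0,0,0,0,0,0,1,0,0,0,0,0,0,1,0,0,0,0,0,0,1,0,0,0,0,0,0,1,0,0,0,0,0,0,1,0,0,0,0,0,0,1]

```text
clock: 13.83
eef_pos: [0.4324, -0.3086, 0.2184]
tool_rot: [0.503, -0.499, -0.501, -0.497]
ft_force: [-0.1, -1.5, -0.3]
grip_width: 0.0233
```

```bash
python3 - <<'E'
from h import *
plan([.493,-.307,.217],90.5)
s=bot.camera("side");crop("t",s,290,90,120,110,6,"s10.png")
E
```

```text
t 13.83 tcp [ 0.4324 -0.3086  0.2184] F [-0.1 -1.5 -0.3] w 0.0233 j [-0.62  0.45 -0.21  0.91 -0.   -0.63]
 x [ 0.    -0.004 -1.   ]  y [-1.    -0.009 -0.   ]  z [-0.009  1.    -0.004]
shift now-axes [ 0.0014 -0.0606  0.001 ] shift target-axes [ 0.0014 -0.0606  0.001 ] rotvec [ 0.0007 -0.0038  0.0003]
```

View pics/s10.png

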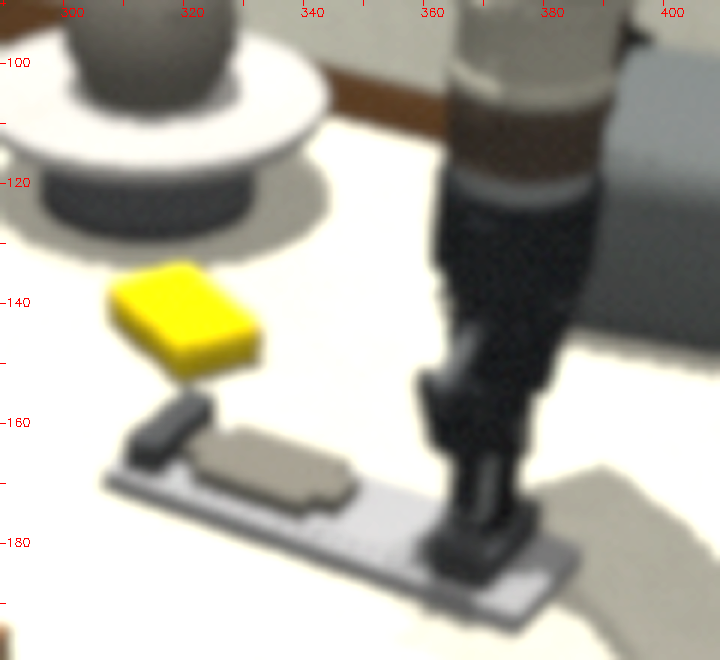

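Emit:
arm_command:
  moves: [0,-0.008,0,0,0,0,1,0,-0.008,0,0,0,0,1,0,-0.008,0,0,0,0,1,0,-0.008,0,0,0,0,1,0,0,0,0,0,0,1]

```text
clock: 14.3
eef_pos: [0.4613, -0.3083, 0.2184]
tool_rot: [-0.5, 0.502, 0.504, 0.494]
ft_force: [2.8, -1.6, -4.0]
grip_width: 0.0233
```

```bash
python3 - <<'E'
from h import *
plan([.493,-.308,.2184],90.5)
E
```

```text
t 14.3 tcp [ 0.4613 -0.3083  0.2184] F [ 2.8 -1.6 -4. ] w 0.0233 j [-0.59  0.5  -0.13  0.95 -0.01 -0.59]
 x [-0.011 -0.004 -1.   ]  y [-1.    -0.007  0.011]  z [-0.007  1.    -0.004]
shift now-axes [-0.0004 -0.0317  0.0001] shift target-axes [-0.     -0.0317  0.0001] rotvec [-0.0014 -0.0039 -0.011 ]
```

Emit:
arm_command:
  moves: [0,-0.006,0,0,0,-0.006,1,0,-0.006,0,0,0,-0.005,1,0,-0.006,0,0,0,0,1,0,0,0,0,0,0,1]

```text
clock: 14.63
eef_pos: [0.4774, -0.3081, 0.2184]
tool_rot: [-0.501, 0.501, 0.502, 0.495]
ft_force: [3.0, -1.7, -3.1]
grip_width: 0.0235
```

```bash
python3 - <<'E'
from h import *
plan([.493,-.308,.2184],90.5)
s=bot.camera("side");crop("t",s,290,90,120,110,6,"s11.png")
E
```

```text
t 14.63 tcp [ 0.4774 -0.3081  0.2184] F [ 3.  -1.7 -3.1] w 0.0235 j [-0.57  0.52 -0.1   0.96 -0.01 -0.58]
 x [-0.007 -0.004 -1.   ]  y [-1.    -0.007  0.007]  z [-0.007  1.    -0.004]
shift now-axes [-0.0001 -0.0156  0.    ] shift target-axes [-0.     -0.0156 -0.    ] rotvec [-0.0018 -0.0044 -0.0068]
```

View pics/s11.png

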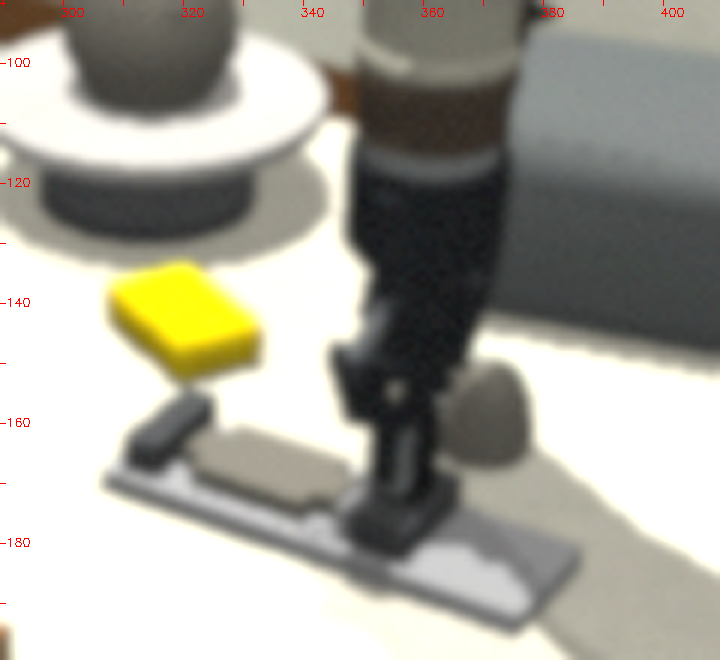

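Emit:
arm_command:
  moves: [0,-0.004,0,0,0,-0.004,1,0,-0.004,0,0,0,-0.003,1,0,-0.003,0,0,0,0,1]

```text
clock: 14.93
eef_pos: [0.4856, -0.3079, 0.2183]
tool_rot: [-0.501, 0.501, 0.502, 0.495]
ft_force: [-5.6, -2.2, 2.5]
grip_width: 0.0231
```

Emit:
arm_command:
  moves: [0,-0.003,0,0,0,0,1]

```text
clock: 15.02
eef_pos: [0.4875, -0.3079, 0.2183]
tool_rot: [-0.5, 0.502, 0.503, 0.495]
ft_force: [-5.0, -2.5, 3.3]
grip_width: 0.0232
```

Emit:
arm_command:
  moves: [0,-0.003,0,0,0,0,1]

```text
clock: 15.1
eef_pos: [0.4895, -0.3079, 0.2184]
tool_rot: [-0.499, 0.503, 0.503, 0.494]
ft_force: [-7.4, -1.4, 2.3]
grip_width: 0.0229
```

Emit:
arm_command:
  moves: [0,-0.003,0,0,0,0,1]

```text
clock: 15.18
eef_pos: [0.4916, -0.3079, 0.2183]
tool_rot: [-0.499, 0.504, 0.504, 0.494]
ft_force: [-4.5, -0.6, 3.1]
grip_width: 0.0228
```

Emit:
arm_command:
  moves: [0,-0.002,0,0,0,0,1]

```text
clock: 15.27
eef_pos: [0.4927, -0.3079, 0.2183]
tool_rot: [-0.498, 0.504, 0.504, 0.493]
ft_force: [-5.5, -1.9, 2.9]
grip_width: 0.0231
```

```bash
python3 - <<'E'
from h import *
st()
s=bot.camera("side");crop("t",s,290,120,100,80,7.5,"s12.png")
E
```

```text
t 15.27 tcp [ 0.4927 -0.3079  0.2183] F [-5.5 -1.9  2.9] w 0.0231 j [-0.56  0.54 -0.05  0.99 -0.01 -0.56]
 x [-0.018 -0.005 -1.   ]  y [-1.    -0.005  0.018]  z [-0.005  1.    -0.005]
```

View pics/s12.png

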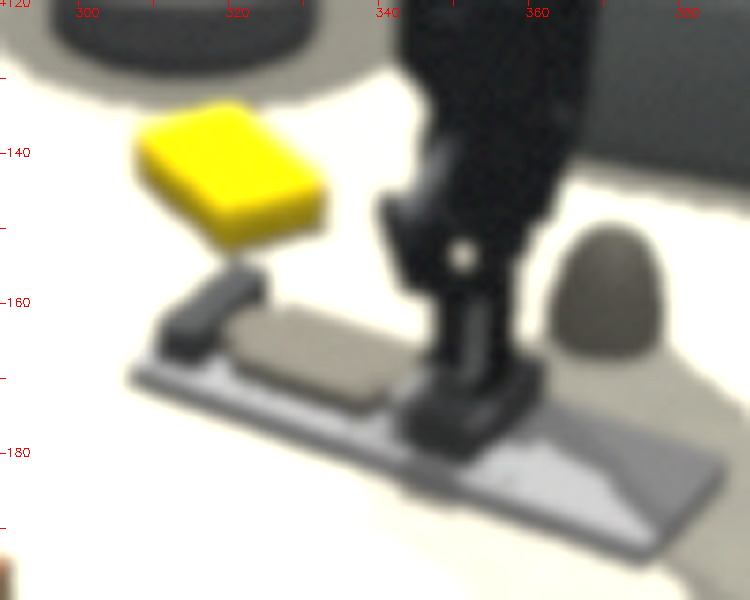

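Emit:
arm_command:
  moves: [0,-0.001,0,0,0,-0.015,1,0,-0.001,0,0,0,-0.01,1]

```text
clock: 15.48
eef_pos: [0.4916, -0.3079, 0.2183]
tool_rot: [0.502, -0.501, -0.5, -0.497]
ft_force: [-7.2, -2.0, 4.5]
grip_width: 0.023
```

```bash
cat > g.py <<'E'
from h import *
o,M=st(); print("tip",(o["eef_pos"]+.16*M[:,0]).round(4))
E
python3 g.py
```

```text
t 15.48 tcp [ 0.4916 -0.3079  0.2183] F [-7.2 -2.   4.5] w 0.023 j [-0.56  0.54 -0.06  0.97 -0.01 -0.56]
 x [-0.002 -0.005 -1.   ]  y [-1.    -0.004  0.002]  z [-0.004  1.    -0.005]
tip [ 0.4913 -0.3087  0.0583]
```

Emit:
arm_command:
  moves: [0,-0.003,0,0,0,-0.004,1]

```text
clock: 15.57
eef_pos: [0.4922, -0.3078, 0.2183]
tool_rot: [-0.501, 0.502, 0.501, 0.497]
ft_force: [-9.8, -2.5, 6.7]
grip_width: 0.0232
```

Emit:
arm_command:
  moves: [0,-0.003,0,0,0,-0.004,1]

```text
clock: 15.65
eef_pos: [0.4927, -0.3077, 0.2183]
tool_rot: [-0.5, 0.503, 0.501, 0.496]
ft_force: [-10.2, -2.5, 7.6]
grip_width: 0.0232
```

```bash
python3 g.py
```

```text
t 15.65 tcp [ 0.4927 -0.3077  0.2183] F [-10.2  -2.5   7.6] w 0.0232 j [-0.56  0.54 -0.06  0.98 -0.01 -0.56]
 x [-0.008 -0.006 -1.   ]  y [-1.    -0.002  0.008]  z [-0.002  1.    -0.006]
tip [ 0.4915 -0.3087  0.0583]
```

Emit:
arm_command:
  moves: [0,-0.004,0,0,0,-0.01,1]

```text
clock: 15.73
eef_pos: [0.4938, -0.3076, 0.2183]
tool_rot: [-0.5, 0.503, 0.5, 0.497]
ft_force: [-13.2, -2.2, 9.3]
grip_width: 0.0233
```

Emit:
arm_command:
  moves: [0,-0.004,0,0,0,-0.01,1]

```text
clock: 15.82
eef_pos: [0.4943, -0.3076, 0.2183]
tool_rot: [-0.5, 0.503, 0.5, 0.497]
ft_force: [-14.5, -2.9, 10.5]
grip_width: 0.0233
```

```bash
python3 g.py; python3 - <<'E'
from h import *
s=bot.camera("side");crop("t",s,290,120,100,80,7.5,"s13.png")
t=bot.camera("top");crop("t",t,340,150,110,120,5,"t13.png")
E
```

```text
t 15.82 tcp [ 0.4943 -0.3076  0.2183] F [-14.5  -2.9  10.5] w 0.0233 j [-0.55  0.54 -0.06  0.97 -0.01 -0.56]
 x [-0.006 -0.007 -1.   ]  y [-1.    -0.     0.006]  z [-0.     1.    -0.007]
tip [ 0.4934 -0.3086  0.0583]
```

View pics/s13.png

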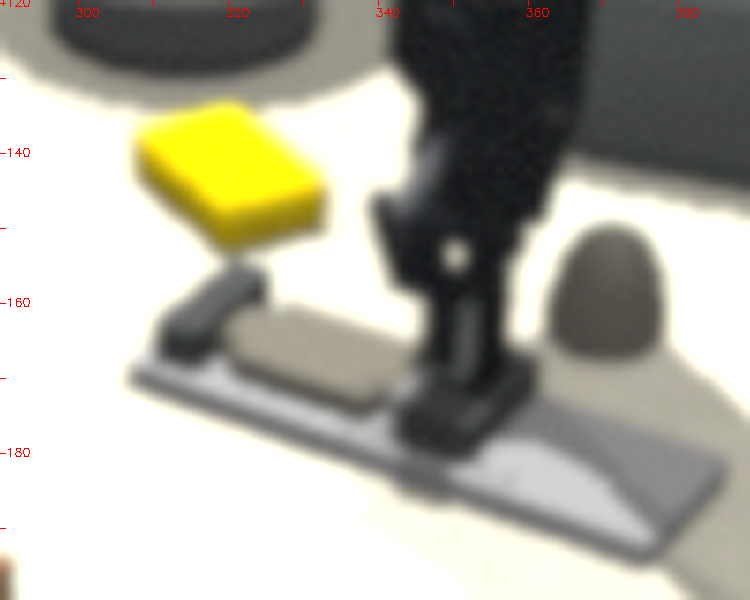

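View pics/t13.png

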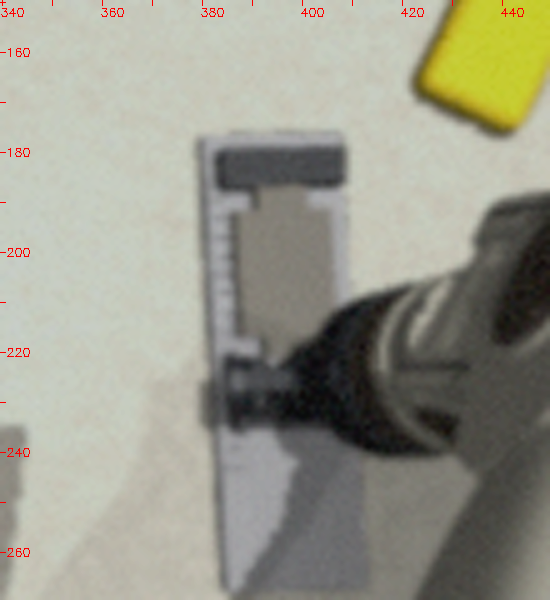

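Emit:
arm_command:
  moves: [0,0,0,0,0,0,1,0,0,0,0,0,0,1,0,0,0,0,0,0,1,0,0,0,0,0,0,1,0,0,0,0,0,0,1,0,0,0,0,0,0,1]

```text
clock: 16.42
eef_pos: [0.4925, -0.3076, 0.2184]
tool_rot: [-0.5, 0.503, 0.501, 0.496]
ft_force: [-2.5, -3.1, 0.2]
grip_width: 0.0228
```

```bash
python3 g.py
```

```text
t 16.42 tcp [ 0.4925 -0.3076  0.2184] F [-2.5 -3.1  0.2] w 0.0228 j [-0.56  0.54 -0.06  0.98 -0.01 -0.56]
 x [-0.009 -0.007 -1.   ]  y [-1.    -0.001  0.009]  z [-0.002  1.    -0.007]
tip [ 0.4912 -0.3087  0.0584]
```

Emit:
arm_command:
  moves: [0,0.006,0,0,0,-0.004,1,0,0.008,0,0,0,0,1,0,0.008,0,0,0,0,1,0,0.008,0,0,0,0,1,0,0.008,0,0,0,0,1,0,0.006,0,0,0,0,1,0,0,0,0,0,0,1]

```text
clock: 17.0
eef_pos: [0.4546, -0.3076, 0.2183]
tool_rot: [0.508, -0.496, -0.494, -0.501]
ft_force: [-1.7, -2.6, 0.6]
grip_width: 0.0231
```

```bash
python3 g.py
```

```text
t 17.0 tcp [ 0.4546 -0.3076  0.2183] F [-1.7 -2.6  0.6] w 0.0231 j [-0.6   0.48 -0.17  0.9   0.   -0.6 ]
 x [ 0.019 -0.008 -1.   ]  y [-1.    -0.005 -0.019]  z [-0.005  1.    -0.009]
tip [ 0.4576 -0.309   0.0583]
```

Emit:
arm_command:
  moves: [0,0.006,0,0,0,0.01,1,0,0.006,0,0,0,0.01,1,0,0.006,0,0,0,0.006,1,0,0.005,0,0,0,0,1,0,0,0,0,0,0,1]

```text
clock: 17.42
eef_pos: [0.4357, -0.308, 0.2183]
tool_rot: [0.505, -0.499, -0.497, -0.499]
ft_force: [-4.2, -2.4, 2.2]
grip_width: 0.023
```

```bash
python3 g.py
```

```text
t 17.42 tcp [ 0.4357 -0.308   0.2183] F [-4.2 -2.4  2.2] w 0.023 j [-0.61  0.46 -0.21  0.9  -0.   -0.62]
 x [ 0.009 -0.008 -1.   ]  y [-1.    -0.005 -0.009]  z [-0.005  1.    -0.008]
tip [ 0.4371 -0.3092  0.0583]
```

Emit:
arm_command:
  moves: [0,0.004,0,0,0,0.01,1,0,0.004,0,0,0,0.002,1,0,0.003,0,0,0,0,1]

```text
clock: 17.67
eef_pos: [0.4288, -0.3082, 0.2184]
tool_rot: [0.506, -0.498, -0.498, -0.499]
ft_force: [14.2, -1.4, -12.0]
grip_width: 0.023
```

```bash
python3 g.py
```

```text
t 17.67 tcp [ 0.4288 -0.3082  0.2184] F [ 14.2  -1.4 -12. ] w 0.023 j [-0.62  0.45 -0.22  0.89  0.   -0.63]
 x [ 0.01  -0.007 -1.   ]  y [-1.    -0.007 -0.01 ]  z [-0.007  1.    -0.007]
tip [ 0.4304 -0.3093  0.0584]
```

Emit:
arm_command:
  moves: [0,0.003,0,0,0,0.004,1]

```text
clock: 17.75
eef_pos: [0.4283, -0.3083, 0.2184]
tool_rot: [0.507, -0.496, -0.497, -0.5]
ft_force: [15.1, -0.9, -10.5]
grip_width: 0.0232
```

Emit:
arm_command:
  moves: [0,0.003,0,0,0,0.004,1]

```text
clock: 17.83
eef_pos: [0.4278, -0.3084, 0.2184]
tool_rot: [0.508, -0.495, -0.497, -0.5]
ft_force: [12.7, -0.9, -9.2]
grip_width: 0.0231
```

```bash
python3 g.py
```

```text
t 17.83 tcp [ 0.4278 -0.3084  0.2184] F [12.7 -0.9 -9.2] w 0.0231 j [-0.63  0.44 -0.23  0.89  0.   -0.64]
 x [ 0.016 -0.006 -1.   ]  y [-1.    -0.01  -0.016]  z [-0.01   1.    -0.006]
tip [ 0.4304 -0.3093  0.0584]
```

Emit:
arm_command:
  moves: [0,0,0,0,0,0,1,0,0,0,0,0,0,-1,0,0,0,0,0,0,-1,0,0,0,0,0,0,-1,0,0,0,0,0,0,-1,0,0,0,0,0,0,-1,0,0,0,0,0,0,-1,-0.01,0,0,0,0,0,-1,-0.015,0,0,0,0,0,-1,-0.02,0,0,0,0,0,-1,-0.02,0,0,0,0,0,-1,0,0,0,0,0,0,-1]

```text
clock: 18.83
eef_pos: [0.4248, -0.3065, 0.2872]
tool_rot: [0.505, -0.496, -0.499, -0.499]
ft_force: [0.2, -0.4, 0.4]
grip_width: 0.0856
```

```bash
python3 - <<'E'
from h import *
st()
s=bot.camera("side");crop("t",s,220,120,190,150,4,"s14.png")
t=bot.camera("top");crop("t",t,340,160,110,120,5,"t14.png");crop("t",t,165,140,260,170,3,"t14b.png")
E
```

```text
t 18.83 tcp [ 0.4248 -0.3065  0.2872] F [ 0.2 -0.4  0.4] w 0.0856 j [-0.63  0.36 -0.14  1.06  0.   -0.63]
 x [ 0.008 -0.003 -1.   ]  y [-1.    -0.009 -0.008]  z [-0.009  1.    -0.003]
```

View pics/s14.png

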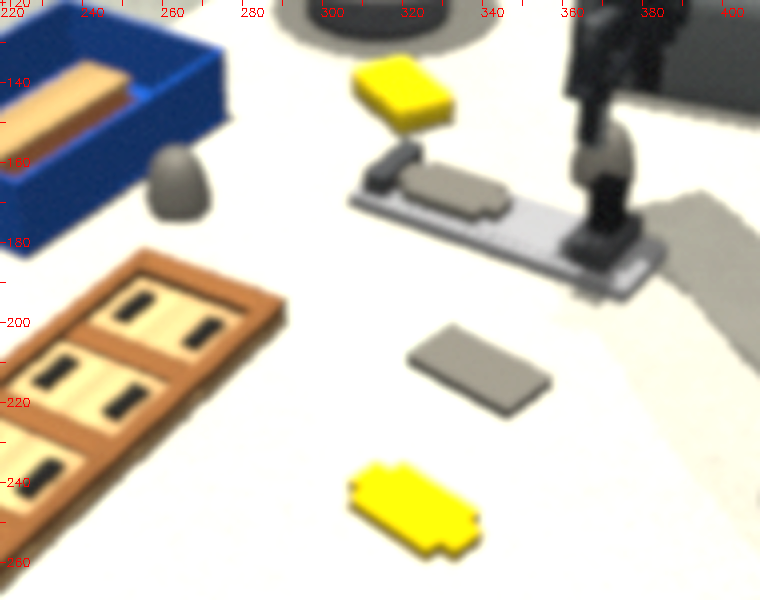

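View pics/t14.png

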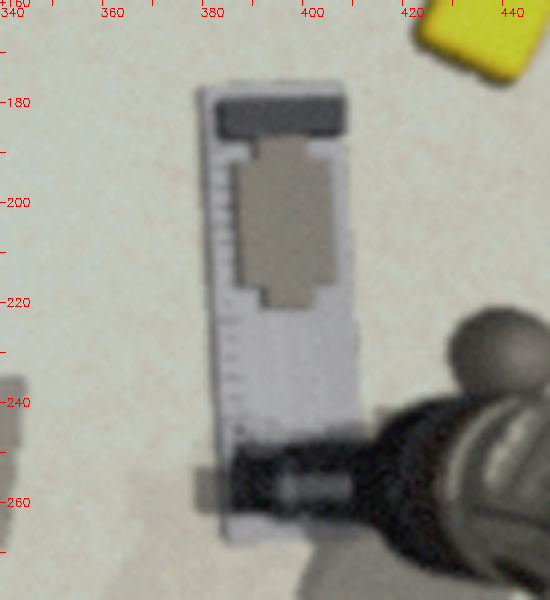

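View pics/t14b.png

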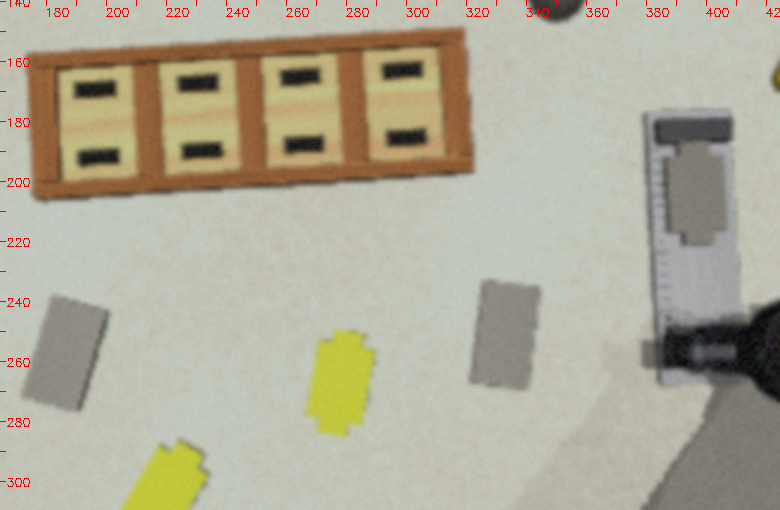

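```bash
python3 - <<'E'
from h import *
f=lambda l:[[x/5+340-.5,y/5+160-.5] for x,y in l]
p=onz("top",f([(232,162),(332,157),(337,283),(238,287)]),.027); print(p.round(4),p.mean(0))
plan([p.mean(0)[0],p.mean(0)[1],.215],90.5)
E
```

```text
[[ 0.588  -0.2817  0.027 ]
 [ 0.5897 -0.3338  0.027 ]
 [ 0.524  -0.3333  0.027 ]
 [ 0.5227 -0.2821  0.027 ]] [ 0.55611842 -0.30774517  0.027     ]
t 18.93 tcp [ 0.424  -0.3059  0.2841] F [0.6 0.3 0.5] w 0.0855 j [-0.63  0.37 -0.15  1.05  0.   -0.63]
 x [ 0.005 -0.    -1.   ]  y [-1.    -0.009 -0.005]  z [-0.009  1.    -0.   ]
shift now-axes [ 0.0697 -0.1317 -0.003 ] shift target-axes [ 0.0691 -0.1321 -0.003 ] rotvec [ 0.0001 -0.0003  0.0048]
```

Emit:
arm_command:
  moves: [0,-0.018,0,0,0,0.004,-1,0,-0.022,0,0,0,0,-1,0,-0.022,0,0,0,0,-1,0,-0.022,0,0,0,0,-1,0,-0.022,0,0,0,0,-1,0,-0.022,0,0,0,0,-1,0,-0.004,0,0,0,0,-1,0,0,0,0,0,0,-1]

```text
clock: 19.6
eef_pos: [0.5567, -0.303, 0.2742]
tool_rot: [-0.496, 0.5, 0.507, 0.497]
ft_force: [-0.3, 0.3, -0.3]
grip_width: 0.0854
```

```bash
python3 - <<'E'
from h import *
plan([.556,-.308,.21],90.5)
E
```

```text
t 19.6 tcp [ 0.5567 -0.303   0.2742] F [-0.3  0.3 -0.3] w 0.0854 j [-0.5   0.59  0.19  1.19  0.   -0.5 ]
 x [-0.014  0.008 -1.   ]  y [-1.    -0.006  0.014]  z [-0.006  1.     0.008]
shift now-axes [ 0.0641 -0.0001 -0.0055] shift target-axes [ 0.0642  0.0008 -0.005 ] rotvec [-0.0028  0.008  -0.0143]
```

Emit:
arm_command:
  moves: [0.01,0,-0.002,-0.002,0.004,-0.007,-1,0.014,0,-0.003,0,0.004,-0.007,-1,0.014,0,0,0,0,0,-1,0.014,0,0,0,0,0,-1,0.005,0,0,0,0,0,-1,0,0,0,0,0,0,-1,0,0,0,0,0,0,-1]

```text
clock: 20.18
eef_pos: [0.5489, -0.3072, 0.2106]
tool_rot: [-0.497, 0.5, 0.506, 0.497]
ft_force: [-0.6, -0.9, -0.3]
grip_width: 0.0852
```

```bash
python3 - <<'E'
from h import *
plan([.556,-.308,.189],90.5)
E
```

```text
t 20.18 tcp [ 0.5489 -0.3072  0.2106] F [-0.6 -0.9 -0.3] w 0.0852 j [-0.51  0.64  0.09  1.04 -0.   -0.52]
 x [-0.012  0.005 -1.   ]  y [-1.    -0.006  0.012]  z [-0.006  1.     0.005]
shift now-axes [ 0.0215 -0.0074 -0.0009] shift target-axes [ 0.0216 -0.0071 -0.0008] rotvec [-0.003   0.005  -0.0122]
```

Emit:
arm_command:
  moves: [0.004,-0.004,-0.001,-0.002,0.005,-0.012,-1,0.007,-0.003,0,0,0,0,-1,0.007,0,0,0,0,0,-1,0.002,0,0,0,0,0,-1,0,0,0,0,0,0,-1]

```text
clock: 20.6
eef_pos: [0.5569, -0.309, 0.1916]
tool_rot: [0.504, -0.498, -0.5, -0.499]
ft_force: [0.4, -0.0, -1.0]
grip_width: 0.0854
```

```bash
python3 - <<'E'
from h import *
plan([.556,-.308,.189],90.5)
E
```

```text
t 20.6 tcp [ 0.5569 -0.309   0.1916] F [ 0.4 -0.  -1. ] w 0.0854 j [-0.51  0.66  0.08  0.99 -0.   -0.51]
 x [ 0.005 -0.003 -1.   ]  y [-1.    -0.007 -0.005]  z [-0.007  1.    -0.003]
shift now-axes [0.0026 0.0009 0.001 ] shift target-axes [0.0026 0.0009 0.001 ] rotvec [-0.0014 -0.0029  0.0051]
```

Emit:
arm_command:
  moves: [0.003,0,0.001,0,-0.003,0.005,-1,0,0,0,0,0,0,-1,0,0,0,0,0,0,1,0,0,0,0,0,0,1,0,0,0,0,0,0,1,0,0,0,0,0,0,1,0,0,0,0,0,0,1,0,0,0,0,0,0,1,0,0,0,0,0,0,1,0,0,0,0,0,0,1]

```text
clock: 21.43
eef_pos: [0.5571, -0.3078, 0.1891]
tool_rot: [-0.502, 0.498, 0.502, 0.498]
ft_force: [-0.5, -0.4, 1.3]
grip_width: 0.0481
```

```bash
python3 g.py
```

```text
t 21.43 tcp [ 0.5571 -0.3078  0.1891] F [-0.5 -0.4  1.3] w 0.0481 j [-0.5   0.67  0.09  0.99 -0.   -0.51]
 x [-0.  0. -1.]  y [-1.    -0.008  0.   ]  z [-0.008  1.     0.   ]
tip [ 0.557  -0.3078  0.0291]
```

Emit:
arm_command:
  moves: [-0.008,0,0,0,0,0,1,-0.015,0.001,0,0,0,0,1,-0.02,0.001,0,0,0,0,1,-0.025,0,0,0,0,0,1,-0.025,0,0,0,0,0,1,0,0,0,0,0,0,1,0,0,0,0,0,0,1]

```text
clock: 22.02
eef_pos: [0.5541, -0.3073, 0.2853]
tool_rot: [-0.5, 0.499, 0.504, 0.498]
ft_force: [0.1, 0.3, -1.5]
grip_width: 0.0482
```

```bash
python3 - <<'E'
from h import *
s=bot.camera("side");crop("t",s,270,60,150,120,5,"s15.png")
o,M=st()
# pockets from top camera
T3=[[x/4.5+165-.5,y/4.5+140-.5] for x,y in[(40,80),(694,43),(710,258),(52,300)]]
p=onz("top",T3,.024)[:,:2];c=p.mean(0)
ys=((p[0]-p[1])+(p[3]-p[2]));ys/=np.linalg.norm(ys); print("panel c",c,"yaw",np.degrees(np.arctan2(-ys[0],ys[1])))
for i in range(4): print("pocket",i+1,(c+ys*(-.135+.09*i)).round(4))
# pads: pixel centres (crop 4.5) at z=.018
q=onz("top",[[x/4.5+165-.5,y/4.5+140-.5] for x,y in[(143,134),(148,236),(297,124),(303,225),(450,114),(456,216),(604,105),(610,207)]],.018)[:,:2]
for i in range(4): print("pads mean, from left",((q[2*i]+q[2*i+1])/2).round(4),np.linalg.norm(q[2*i]-q[2*i+1]).round(4))
E
```

```text
t 22.07 tcp [ 0.5544 -0.3075  0.2858] F [ 0.5  0.8 -0. ] w 0.0483 j [-0.51  0.58  0.2   1.2   0.   -0.51]
 x [-0.004  0.002 -1.   ]  y [-1.    -0.008  0.004]  z [-0.008  1.     0.002]
panel c [0.63258827 0.07692455] yaw 2.649388400728554
pocket 1 [ 0.6388 -0.0579]
pocket 2 [0.6347 0.032 ]
pocket 3 [0.6305 0.1219]
pocket 4 [0.6263 0.2118]
pads mean, from left [0.6266 0.2109] 0.06
pads mean, from left [0.6315 0.1213] 0.0596
pads mean, from left [0.6358 0.032 ] 0.0603
pads mean, from left [ 0.6398 -0.0582] 0.0604
```

View pics/s15.png

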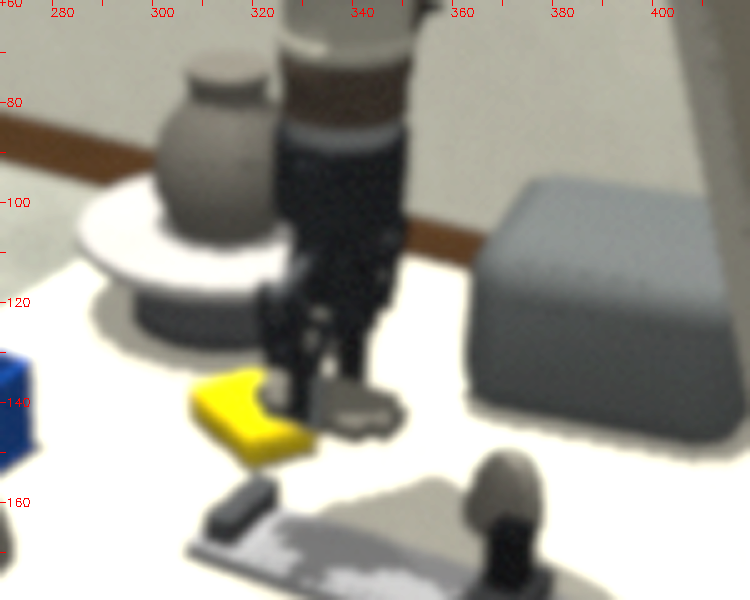

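Emit:
arm_command:
  moves: [0,-0.005,0.018,-0.01,0,0,1,0,-0.005,0.0215,-0.01,0,0,1,0,-0.005,0.0215,-0.01,0,0,1,0,-0.005,0.0215,-0.01,0,0,1,0,-0.005,0.0215,0,0,0,1,0,-0.005,0.0215,0,0,0,1,0,-0.005,0.0215,0,0,0,1,0,-0.005,0.0215,0,0,0,1,0,-0.005,0.0215,0,0,0,1,0,-0.005,0.0215,0,0,0,1,0,-0.005,0.0215,0,0,0,1,0,-0.005,0.0215,0,0,0,1,0,-0.005,0.0215,0,0,0,1,0,-0.005,0.0215,0,0,0,1,0,-0.005,0.0215,0,0,0,1,0,-0.005,0.018,0,0,0,1,0,0,0,0,0,0,1,0,0,0,0,0,0,1]

```text
clock: 23.57
eef_pos: [0.6153, 0.0482, 0.2598]
tool_rot: [-0.499, 0.497, 0.524, 0.48]
ft_force: [-0.2, -0.2, -1.3]
grip_width: 0.0482
```

```bash
python3 - <<'E'
from h import *
plan([.636,.032,.24],92.8)
s=bot.camera("side");crop("t",s,180,90,160,120,5,"s16.png")
E
```

```text
t 23.57 tcp [0.6153 0.0482 0.2598] F [-0.2 -0.2 -1.3] w 0.0482 j [0.08 0.58 0.13 1.17 0.01 0.03]
 x [-0.043  0.007 -0.999]  y [-0.998 -0.046  0.042]  z [-0.045  0.999  0.009]
shift now-axes [ 0.0188 -0.0207 -0.0173] shift target-axes [ 0.0198 -0.0199 -0.0172] rotvec [-0.0034  0.0087 -0.0422]
```

View pics/s16.png

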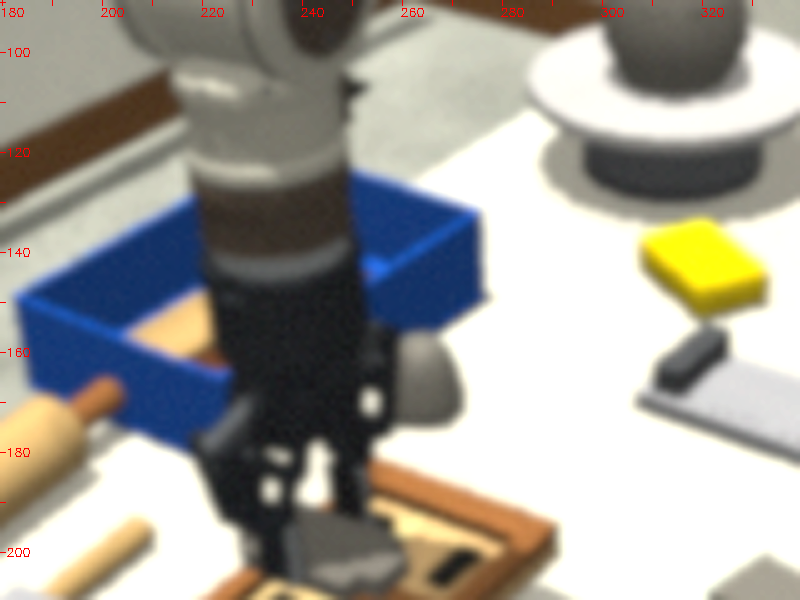

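Emit:
arm_command:
  moves: [0.003,-0.007,-0.006,-0.001,0.003,-0.014,1,0.004,-0.007,-0.006,-0.001,0.003,-0.014,1,0.006,-0.006,-0.005,-0.001,0.003,-0.014,1,0,0,0,0,0,0,1,0,0,0,0,0,0,1]

```text
clock: 24.03
eef_pos: [0.6371, 0.0258, 0.2426]
tool_rot: [0.511, -0.489, -0.51, -0.489]
ft_force: [0.3, 0.5, -2.4]
grip_width: 0.0482
```

```bash
python3 - <<'E'
from h import *
plan([.636,.032,.21],92.8)
E
```

```text
t 24.03 tcp [0.6371 0.0258 0.2426] F [ 0.3  0.5 -2.4] w 0.0482 j [ 0.04  0.61  0.15  1.1  -0.   -0.  ]
 x [ 0.001 -0.002 -1.   ]  y [-0.999 -0.043 -0.001]  z [-0.043  0.999 -0.002]
shift now-axes [0.0326 0.0008 0.0063] shift target-axes [0.0326 0.0008 0.0063] rotvec [-0.006  -0.0022  0.0012]
```

Emit:
arm_command:
  moves: [0.008,0,0.003,-0.006,-0.002,0.001,1,0.01,0,0.003,0,0,0,1,0.01,0,0,0,0,0,1,0.003,0,0,0,0,0,1,0,0,0,0,0,0,1,0,0,0,0,0,0,1]

```text
clock: 24.53
eef_pos: [0.6359, 0.031, 0.207]
tool_rot: [-0.511, 0.489, 0.513, 0.487]
ft_force: [-0.5, 0.9, -1.6]
grip_width: 0.0481
```

```bash
python3 - <<'E'
from h import *
plan([.636,.032,.195],92.8)
s=bot.camera("side");crop("t",s,180,110,140,110,6,"s17.png")
t=bot.camera("top");crop("t",t,190,130,140,90,5.5,"t17.png")
E
```

```text
t 24.53 tcp [0.6359 0.031  0.207 ] F [-0.5  0.9 -1.6] w 0.0481 j [0.05 0.65 0.11 1.03 0.   0.  ]
 x [-0.003  0.    -1.   ]  y [-0.999 -0.047  0.003]  z [-0.047  0.999  0.   ]
shift now-axes [ 0.012  -0.0002  0.001 ] shift target-axes [ 0.012  -0.0002  0.001 ] rotvec [-0.0014  0.0003 -0.003 ]
```

View pics/s17.png

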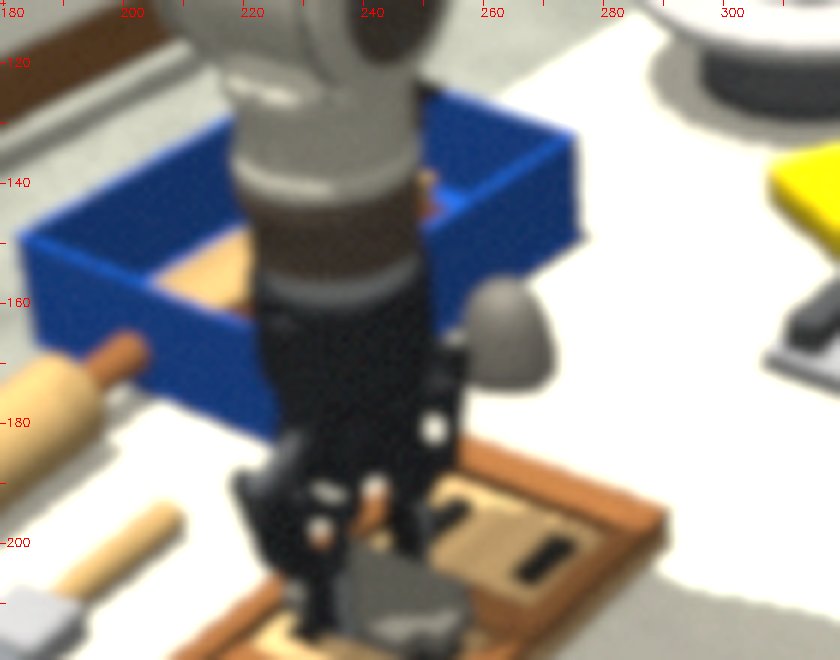

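View pics/t17.png

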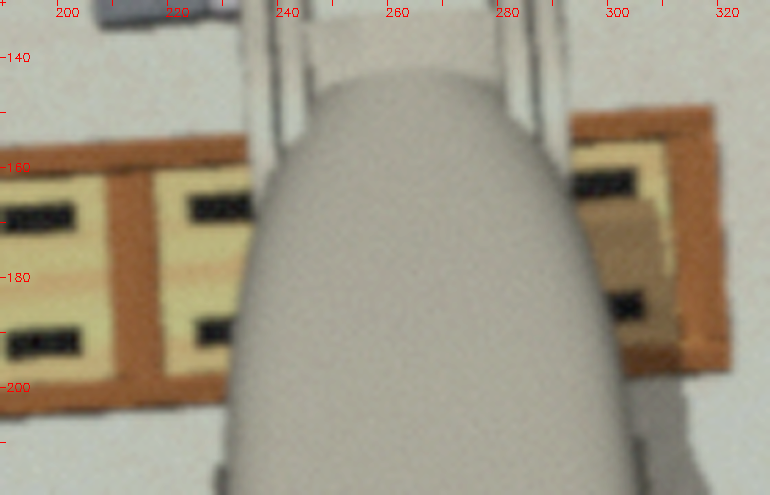

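```bash
python3 - <<'E'
from h import *
o,M=st()
for dx in(0,-.002):
  for x,y in[(-.045,-.013),(-.045,.013),(-.033,-.025)]:
    for z in(0,.012):
      P=o["eef_pos"]+M@[.1741-z,-(x+dx),y]; print(dx,x,y,z,((proj("side",P)[0]-[180,110]+.5)*6).round(0))
E
```

```text
t 24.63 tcp [0.6361 0.031  0.2076] F [ 0.1  0.7 -1.4] w 0.0483 j [0.05 0.65 0.11 1.03 0.   0.  ]
 x [-0.002  0.    -1.   ]  y [-0.999 -0.047  0.002]  z [-0.047  0.999  0.   ]
0 -0.045 -0.013 0 [472. 622.]
0 -0.045 -0.013 0.012 [471. 601.]
0 -0.045 0.013 0 [437. 654.]
0 -0.045 0.013 0.012 [435. 632.]
0 -0.033 -0.025 0 [466. 600.]
0 -0.033 -0.025 0.012 [465. 578.]
-0.002 -0.045 -0.013 0 [476. 624.]
-0.002 -0.045 -0.013 0.012 [474. 602.]
-0.002 -0.045 0.013 0 [440. 655.]
-0.002 -0.045 0.013 0.012 [439. 634.]
-0.002 -0.033 -0.025 0 [470. 601.]
-0.002 -0.033 -0.025 0.012 [468. 579.]
```

```bash
python3 - <<'E'
from h import *
s=bot.camera("side");crop("t",s,220,185,60,50,13,"s18.png")
E
```

View pics/s18.png

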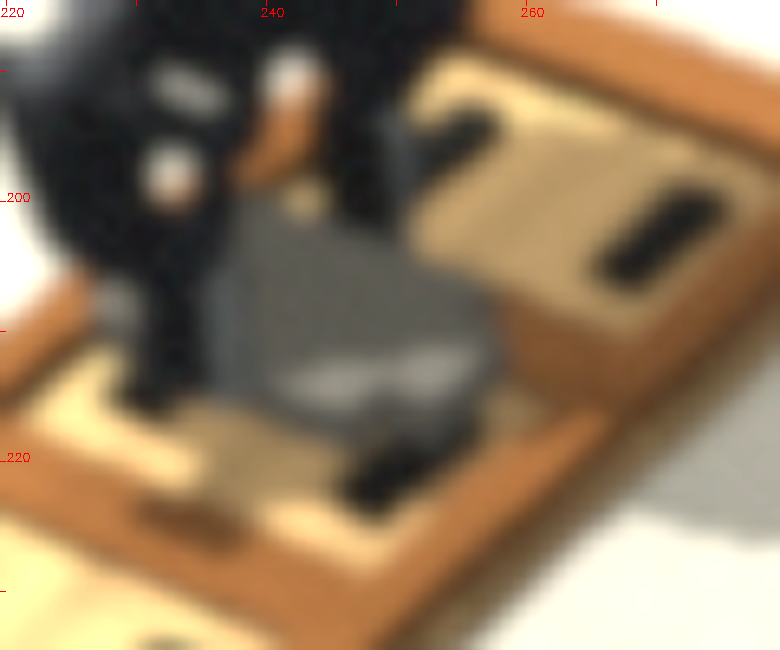

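Emit:
arm_command:
  moves: [0.005,0,0.001,0,0,0,1,0.004,0,0,0,0,0,1,0.003,0,0,0,0,0,1,0.003,0,0,0,0,0,1,0,0,0,0,0,0,1]

```text
clock: 25.1
eef_pos: [0.6371, 0.0323, 0.1934]
tool_rot: [0.512, -0.487, -0.511, -0.489]
ft_force: [-0.8, 0.5, -0.6]
grip_width: 0.0482
```

```bash
python3 - <<'E'
from h import *
plan([.636,.032,.192],92.8)
s=bot.camera("side");crop("t",s,220,185,60,50,13,"s19.png")
E
```

```text
t 25.1 tcp [0.6371 0.0323 0.1934] F [-0.8  0.5 -0.6] w 0.0482 j [0.05 0.66 0.09 1.   0.   0.  ]
 x [ 0.003  0.    -1.   ]  y [-0.999 -0.048 -0.003]  z [-0.048  0.999  0.   ]
shift now-axes [ 0.0014  0.0011 -0.0002] shift target-axes [ 0.0014  0.0011 -0.0002] rotvec [-0.0012  0.0002  0.0028]
```

View pics/s19.png

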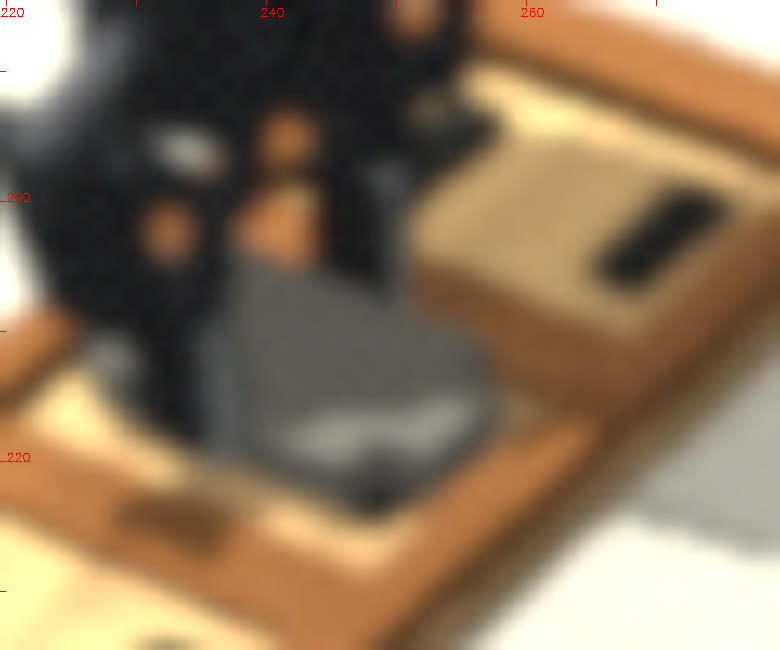

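Emit:
arm_command:
  moves: [0.001,0,0,0,0,0.003,1,0,0,0,0,0,0,-1,0,0,0,0,0,0,-1,0,0,0,0,0,0,-1,0,0,0,0,0,0,-1,0,0,0,0,0,0,-1,-0.01,0,0,0,0,0,-1,-0.02,0,0,0,0,0,-1,-0.01,0,0,0,0,0,1,0,0,0,0,0,0,1,0,0,0,0,0,0,1,0,0,0,0,0,0,1,0,0,0,0,0,0,1,0,0,0,0,0,0,1,0,0,0,0,0,0,1,0,0,0,0,0,0,1,0,0,0,0,0,0,1]

```text
clock: 26.57
eef_pos: [0.6372, 0.0321, 0.2353]
tool_rot: [0.512, -0.488, -0.512, -0.488]
ft_force: [-0.9, 0.1, -0.5]
grip_width: 0.0002
```

```bash
python3 - <<'E'
from h import *
plan([.635,.032,.205],92.8)
s=bot.camera("side");crop("t",s,210,160,80,70,10,"s20.png")
E
```

```text
t 26.57 tcp [0.6372 0.0321 0.2353] F [-0.9  0.1 -0.5] w 0.0002 j [0.05 0.62 0.14 1.09 0.   0.  ]
 x [ 0.  0. -1.]  y [-0.999 -0.047 -0.   ]  z [-0.047  0.999  0.   ]
shift now-axes [ 0.0303  0.0022 -0.    ] shift target-axes [0.0303 0.0022 0.    ] rotvec [-0.0015  0.0003  0.0003]
```

View pics/s20.png

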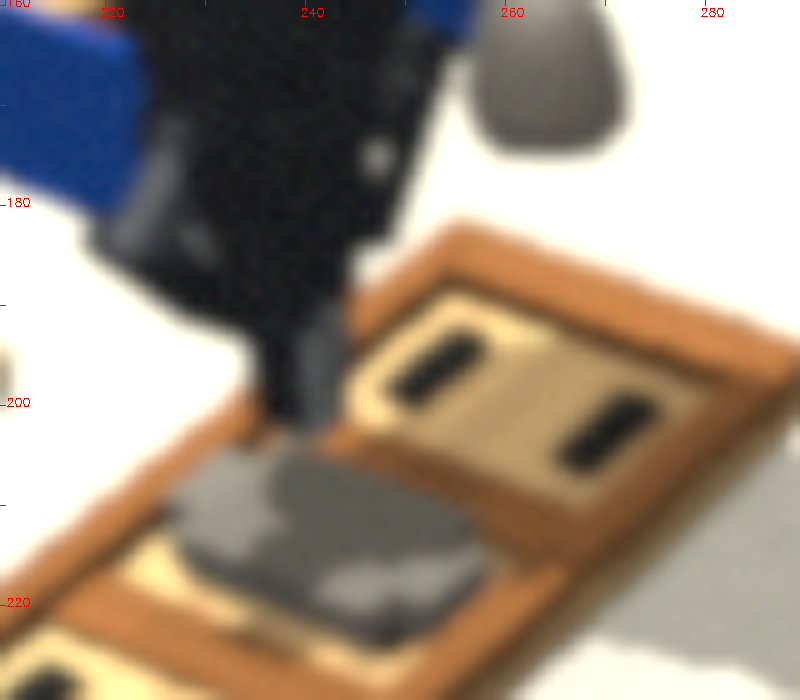

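Emit:
arm_command:
  moves: [0.008,0.001,0,0,0,0,1,0.01,0.001,0,0,0,0,1,0.008,0,0,0,0,0,1,0.002,0,0,0,0,0,1,0,0,0,0,0,0,1]

```text
clock: 27.03
eef_pos: [0.6346, 0.032, 0.2034]
tool_rot: [-0.511, 0.488, 0.512, 0.488]
ft_force: [-0.6, -0.7, 7.8]
grip_width: -0.0001
```

Emit:
arm_command:
  moves: [0.003,0,0,0,0,0,1,0.001,0,0,0,0,0,1]

```text
clock: 27.2
eef_pos: [0.6346, 0.032, 0.2007]
tool_rot: [-0.511, 0.488, 0.512, 0.488]
ft_force: [-1.0, 0.3, 2.1]
grip_width: 0.0002
```

```bash
python3 - <<'E'
from h import *
plan([.635,.032,.197],92.8)
E
```

```text
t 27.2 tcp [0.6346 0.032  0.2007] F [-1.   0.3  2.1] w 0.0002 j [0.05 0.65 0.09 1.01 0.   0.  ]
 x [-0.001  0.    -1.   ]  y [-0.999 -0.047  0.001]  z [-0.047  0.999  0.   ]
shift now-axes [ 0.0037 -0.0004 -0.    ] shift target-axes [ 0.0037 -0.0004 -0.    ] rotvec [-0.0015  0.0003 -0.0007]
```

Emit:
arm_command:
  moves: [0.003,0,0,0,0,0,1]

```text
clock: 27.28
eef_pos: [0.6346, 0.032, 0.1991]
tool_rot: [-0.512, 0.488, 0.512, 0.488]
ft_force: [-5.2, 0.2, 9.3]
grip_width: -0.0002
```

Emit:
arm_command:
  moves: [0.003,0,0,0,0,0,1]

```text
clock: 27.37
eef_pos: [0.6345, 0.032, 0.1975]
tool_rot: [0.512, -0.488, -0.512, -0.488]
ft_force: [-4.0, -0.5, 9.8]
grip_width: -0.0003
```

Emit:
arm_command:
  moves: [0.003,0,0,0,0,0,1]

```text
clock: 27.45
eef_pos: [0.6343, 0.032, 0.1974]
tool_rot: [0.512, -0.488, -0.511, -0.488]
ft_force: [-9.4, -0.9, 24.5]
grip_width: 0.0003
```

Emit:
arm_command:
  moves: [0,0,0,0,0,0,1,-0.01,0,0,0,0,0,1,-0.02,0,0,0,0,0,1,-0.03,0,0,0,0,0,-1,-0.03,0,0,0,0,0,-1,0,0,0,0,0,0,-1,0,0,0,0,0,0,-1]

```text
clock: 28.03
eef_pos: [0.6337, 0.0319, 0.2934]
tool_rot: [-0.512, 0.488, 0.512, 0.488]
ft_force: [-0.5, -0.2, -0.3]
grip_width: 0.048
```

```bash
python3 - <<'E'
from h import *
plan([.4278,.2395,.27],90-16.2)
s=bot.camera("side");crop("t",s,180,160,120,100,6.5,"s21.png");crop("t",s,200,200,160,140,4.5,"s21b.png")
E
```

```text
t 28.03 tcp [0.6337 0.0319 0.2934] F [-0.5 -0.2 -0.3] w 0.048 j [0.05 0.57 0.21 1.21 0.   0.  ]
 x [ 0.  0. -1.]  y [-0.999 -0.047 -0.   ]  z [-0.047  0.999  0.   ]
shift now-axes [0.0234 0.1959 0.2171] shift target-axes [0.0234 0.2557 0.1419] rotvec [3.301e-01 3.000e-04 0.000e+00]
```

View pics/s21.png

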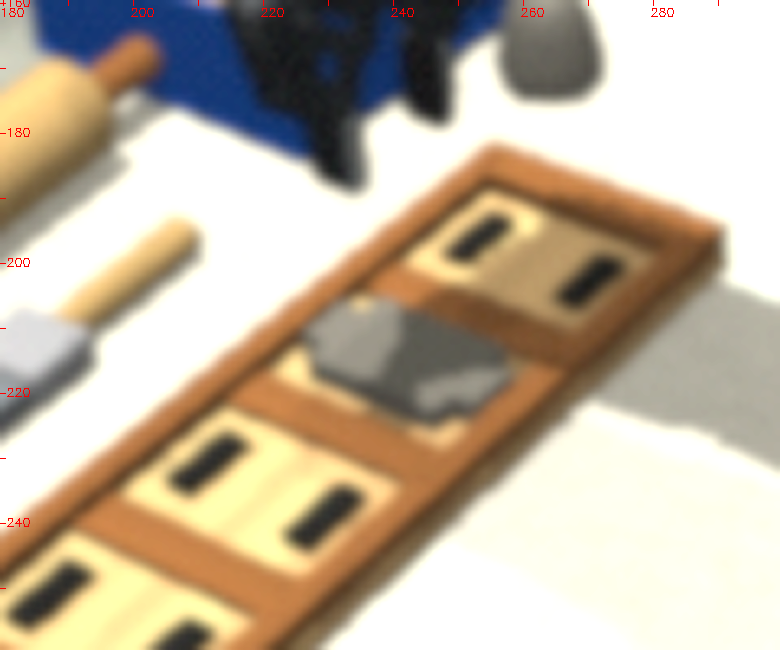

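View pics/s21b.png

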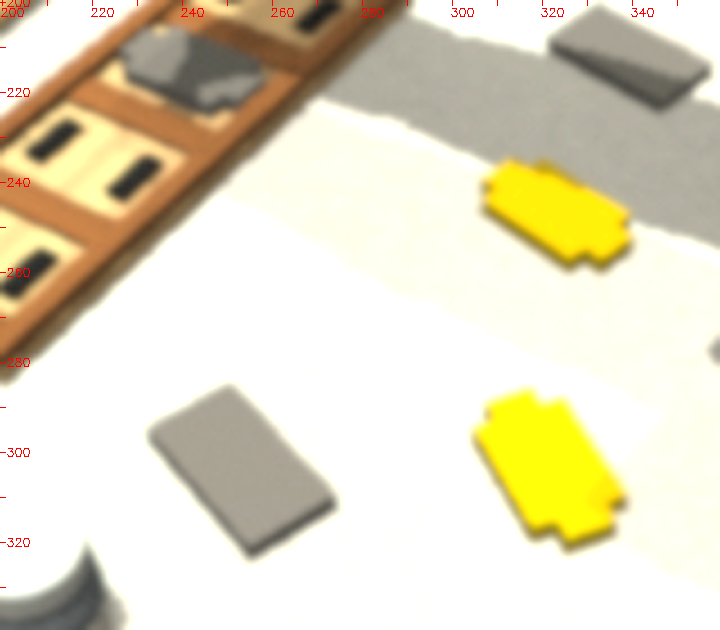

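Emit:
arm_command:
  moves: [0,0,0,0.11,0,0,-1,0,0,0,0.11,0,0,-1,0,0,0,0.11,0,0,-1,0,0.02,0.011,0,0,0,-1,0,0.02,0.011,0,0,0,-1,0,0.02,0.011,0,0,0,-1,0,0.02,0.011,0,0,0,-1,0,0.02,0.011,0,0,0,-1,0,0.02,0.011,0,0,0,-1,0,0.02,0.011,0,0,0,-1,0,0.02,0.011,0,0,0,-1,0,0.02,0.011,0,0,0,-1,0,0.02,0.011,0,0,0,-1,0,0.02,0.011,0,0,0,-1,0,0.02,0.011,0,0,0,-1,0,0.015,0.008,0,0,0,-1,0,0,0,0,0,0,-1,0,0,0,0,0,0,-1]

```text
clock: 29.58
eef_pos: [0.4177, 0.2468, 0.2757]
tool_rot: [-0.416, 0.579, 0.422, 0.56]
ft_force: [1.0, 0.2, 0.1]
grip_width: 0.0855
```

```bash
python3 - <<'E'
from h import *
plan([.4278,.2395,.23],90-16.2)
E
```

```text
t 29.58 tcp [0.4177 0.2468 0.2757] F [1.  0.2 0.1] w 0.0855 j [ 0.53  0.32 -0.24  1.04  0.01  0.84]
 x [-0.026 -0.009 -1.   ]  y [-0.954  0.299  0.022]  z [ 0.298  0.954 -0.017]
shift now-axes [ 0.0455 -0.0128 -0.0032] shift target-axes [ 0.0457 -0.0117 -0.0042] rotvec [-0.0205 -0.0166 -0.0225]
```

Emit:
arm_command:
  moves: [0.008,-0.004,-0.0015,-0.007,-0.006,-0.008,-1,0.01,-0.004,-0.0015,-0.007,-0.006,-0.008,-1,0.012,-0.003,-0.001,-0.006,-0.005,-0.007,-1,0.012,0,0,0,0,0,-1,0,0,0,0,0,0,-1,0,0,0,0,0,0,-1]

```text
clock: 30.08
eef_pos: [0.4293, 0.2364, 0.23]
tool_rot: [-0.425, 0.566, 0.423, 0.566]
ft_force: [0.2, -0.1, 0.5]
grip_width: 0.0854
```

```bash
python3 - <<'E'
from h import *
plan([.4278,.2395,.19],90-16.2)
s=bot.camera("side");crop("t",s,200,200,130,130,5,"s22.png")
E
```

```text
t 30.08 tcp [0.4293 0.2364 0.23  ] F [ 0.2 -0.1  0.5] w 0.0854 j [ 0.5   0.37 -0.3   0.9  -0.    0.79]
 x [ 0.001 -0.002 -1.   ]  y [-0.959  0.282 -0.002]  z [ 0.282  0.959 -0.002]
shift now-axes [0.04   0.0024 0.0026] shift target-axes [0.04   0.0023 0.0025] rotvec [-0.003  -0.0017  0.0015]
```

View pics/s22.png

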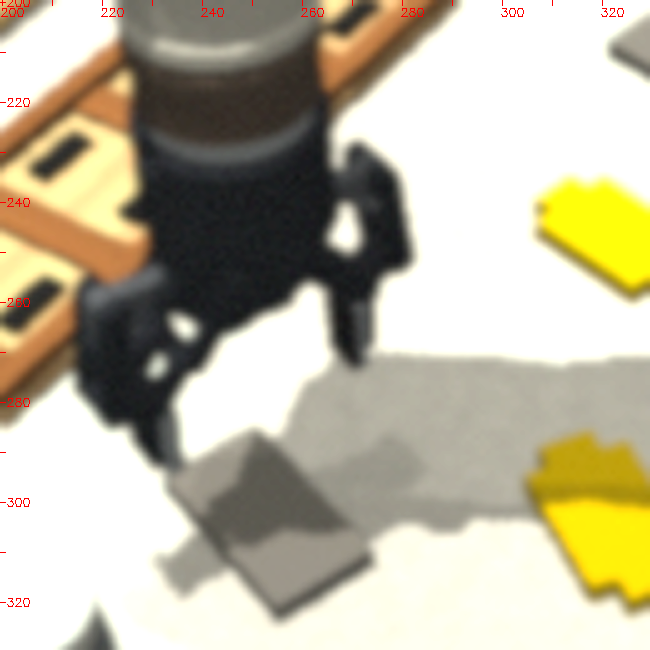

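Emit:
arm_command:
  moves: [0.01,0.001,0.001,-0.003,-0.002,0.002,-1,0.013,0.001,0.001,0,0,0,-1,0.013,0,0,0,0,0,-1,0.01,0,0,0,0,0,-1,0,0,0,0,0,0,-1,0,0,0,0,0,0,-1]

```text
clock: 30.63
eef_pos: [0.4302, 0.2393, 0.1835]
tool_rot: [-0.424, 0.564, 0.424, 0.568]
ft_force: [-0.3, -0.4, 0.2]
grip_width: 0.0855
```

```bash
python3 - <<'E'
from h import *
plan([.4278,.2395,.174],90-16.2)
E
```

```text
t 30.63 tcp [0.4302 0.2393 0.1835] F [-0.3 -0.4  0.2] w 0.0855 j [ 0.51  0.44 -0.35  0.78  0.    0.79]
 x [ 0.005  0.004 -1.   ]  y [-0.96   0.28  -0.003]  z [0.28  0.96  0.005]
shift now-axes [ 0.0095  0.0024 -0.0005] shift target-axes [ 0.0095  0.0023 -0.0004] rotvec [-0.001   0.0051  0.0034]
```

Emit:
arm_command:
  moves: [0.005,0.0015,0,0,0.004,0.003,-1,0.004,0.001,0,0,0,0,-1,0.001,0,0,0,0,0,-1,0,0,0,0,0,0,1,0,0,0,0,0,0,1,0,0,0,0,0,0,1,0,0,0,0,0,0,1,0,0,0,0,0,0,1,0,0,0,0,0,0,1,0,0,0,0,0,0,1,0,0,0,0,0,0,1]

```text
clock: 31.55
eef_pos: [0.4287, 0.2408, 0.1754]
tool_rot: [-0.425, 0.564, 0.424, 0.568]
ft_force: [0.1, -1.0, -2.3]
grip_width: 0.0479
```

```bash
python3 - <<'E'
from h import *
plan([.4278,.2395,.174],90-16.2)
E
```

```text
t 31.55 tcp [0.4287 0.2408 0.1754] F [ 0.1 -1.  -2.3] w 0.0479 j [ 0.51  0.45 -0.36  0.76  0.    0.8 ]
 x [ 0.005  0.003 -1.   ]  y [-0.96   0.28  -0.004]  z [0.28  0.96  0.004]
shift now-axes [ 0.0014  0.0005 -0.0015] shift target-axes [ 0.0014  0.0005 -0.0015] rotvec [-0.0007  0.0043  0.0037]
```

Emit:
arm_command:
  moves: [-0.01,0,0,0,0,0,1,-0.02,0,0,0,0,0,1,-0.025,0,0,0,0,0,1,-0.025,0,0,0,0,0,1,-0.025,0,0,0,0,0,1,0,0,0,0,0,0,1,0,0,0,0,0,0,1]

```text
clock: 32.13
eef_pos: [0.4268, 0.2396, 0.2861]
tool_rot: [-0.424, 0.566, 0.424, 0.565]
ft_force: [0.0, 0.9, -1.1]
grip_width: 0.048
```

```bash
python3 - <<'E'
from h import *
plan([.631,.1216,.24],92.8)
s=bot.camera("side");crop("t",s,170,140,180,150,4.5,"s23.png")
E
```

```text
t 32.13 tcp [0.4268 0.2396 0.2861] F [ 0.   0.9 -1.1] w 0.048 j [ 0.51  0.31 -0.23  1.03  0.    0.8 ]
 x [-0.001  0.    -1.   ]  y [-0.96   0.28   0.001]  z [ 0.28  0.96 -0.  ]
shift now-axes [ 0.046  -0.2291 -0.0562] shift target-axes [ 0.0461 -0.1982 -0.1279] rotvec [-3.324e-01 -1.000e-04 -6.000e-04]
```

View pics/s23.png

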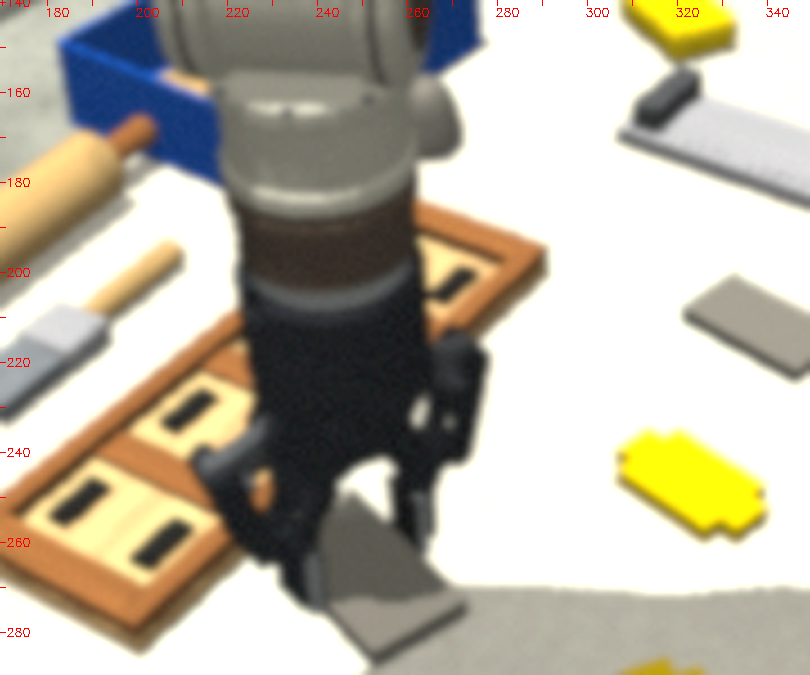

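Emit:
arm_command:
  moves: [0,0,0,-0.11,0,0,1,0,0,0,-0.11,0,0,1,0,0,0,-0.11,0,0,1,0,-0.017,-0.011,0,0,0,1,0,-0.018,-0.0115,0,0,0,1,0,-0.018,-0.0115,0,0,0,1,0,-0.018,-0.0115,0,0,0,1,0,-0.018,-0.0115,0,0,0,1,0,-0.018,-0.0115,0,0,0,1,0,-0.018,-0.0115,0,0,0,1,0,-0.018,-0.0115,0,0,0,1,0,-0.018,-0.0115,0,0,0,1,0,-0.018,-0.0115,0,0,0,1,0,-0.016,-0.011,0,0,0,1,0,0,0,0,0,0,1,0,0,0,0,0,0,1]

```text
clock: 33.52
eef_pos: [0.6305, 0.1191, 0.2599]
tool_rot: [-0.509, 0.495, 0.524, 0.471]
ft_force: [-0.8, 0.1, -1.9]
grip_width: 0.0482
```

```bash
python3 - <<'E'
from h import *
plan([.6315,.1216,.235],92.8)
E
```

```text
t 33.52 tcp [0.6305 0.1191 0.2599] F [-0.8  0.1 -1.9] w 0.0482 j [ 0.19  0.63  0.21  1.2  -0.    0.12]
 x [-0.039 -0.011 -0.999]  y [-0.997 -0.067  0.039]  z [-0.067  0.998 -0.009]
shift now-axes [ 0.0248 -0.0022  0.0026] shift target-axes [ 0.0249 -0.0011  0.0024] rotvec [ 0.0182 -0.0092 -0.0394]
```

Emit:
arm_command:
  moves: [0.004,-0.0005,0.001,0.006,-0.003,-0.014,1,0.005,-0.0005,0.001,0.006,-0.003,-0.013,1,0.005,0,0,0.006,-0.003,-0.012,1,0.006,0,0,0,0,0,1,0,0,0,0,0,0,1,0,0,0,0,0,0,1]

```text
clock: 34.02
eef_pos: [0.6261, 0.1223, 0.2324]
tool_rot: [-0.509, 0.491, 0.515, 0.484]
ft_force: [-0.2, 1.1, -1.9]
grip_width: 0.0482
```

```bash
python3 - <<'E'
from h import *
plan([.6315,.1216,.21],92.8)
E
```

```text
t 34.02 tcp [0.6261 0.1223 0.2324] F [-0.2  1.1 -1.9] w 0.0482 j [0.19 0.63 0.15 1.1  0.   0.14]
 x [-0.013 -0.002 -1.   ]  y [-0.999 -0.05   0.013]  z [-0.05   0.999 -0.001]
shift now-axes [ 0.0223 -0.0056 -0.001 ] shift target-axes [ 0.0224 -0.0054 -0.001 ] rotvec [ 0.0015 -0.001  -0.0131]
```

Emit:
arm_command:
  moves: [0.004,-0.003,-0.0005,0.001,-0.001,-0.008,1,0.006,-0.0025,-0.0005,0,0,-0.005,1,0.008,0,0,0,0,0,1,0.004,0,0,0,0,0,1,0,0,0,0,0,0,1,0,0,0,0,0,0,1]

```text
clock: 34.52
eef_pos: [0.6317, 0.1222, 0.2078]
tool_rot: [-0.512, 0.487, 0.512, 0.487]
ft_force: [-0.7, -0.5, -1.7]
grip_width: 0.0481
```

```bash
python3 - <<'E'
from h import *
plan([.6315,.1216,.195],92.8)
s=bot.camera("side");crop("t",s,180,200,80,65,10,"s24.png")
E
```

```text
t 34.52 tcp [0.6317 0.1222 0.2078] F [-0.7 -0.5 -1.7] w 0.0481 j [ 0.19  0.66  0.13  1.04 -0.    0.14]
 x [-0. -0. -1.]  y [-0.999 -0.051  0.   ]  z [-0.051  0.999 -0.   ]
shift now-axes [ 0.0128  0.0002 -0.0006] shift target-axes [ 0.0128  0.0002 -0.0006] rotvec [ 0.0017 -0.     -0.    ]
```

View pics/s24.png

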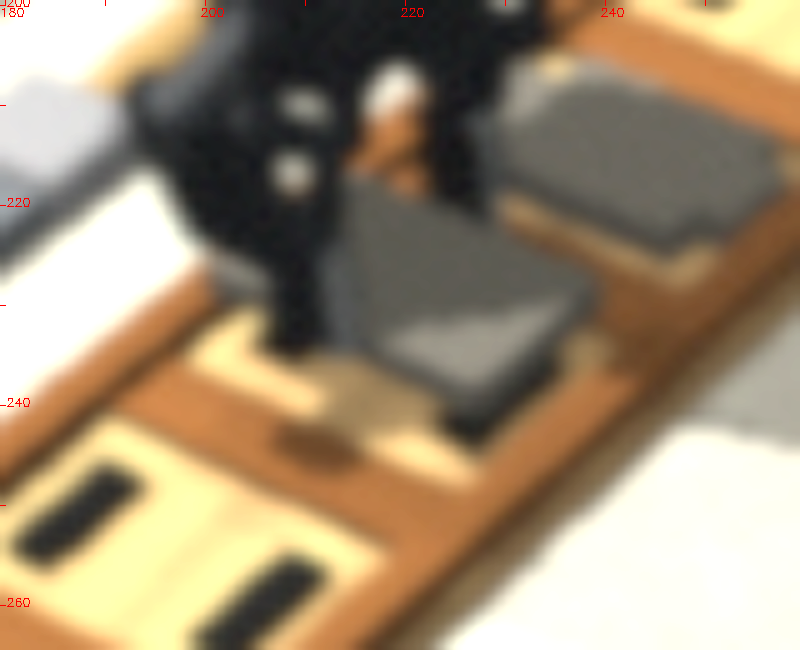

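Emit:
arm_command:
  moves: [0.005,0,0,0,0,0,1,0.004,0,0,0,0,0,1,0.003,0,0,0,0,0,1,0.002,0,0,0,0,0,1,0,0,0,0,0,0,1]

```text
clock: 34.98
eef_pos: [0.6321, 0.1222, 0.1933]
tool_rot: [0.513, -0.487, -0.512, -0.488]
ft_force: [0.8, 0.7, -1.1]
grip_width: 0.0479
```

```bash
python3 - <<'E'
from h import *
plan([.6315,.1216,.194],92.8)
s=bot.camera("side");crop("t",s,180,200,80,65,10,"s25.png")
E
```

```text
t 34.98 tcp [0.6321 0.1222 0.1933] F [ 0.8  0.7 -1.1] w 0.0479 j [0.19 0.67 0.11 1.01 0.   0.14]
 x [ 0.002  0.    -1.   ]  y [-0.999 -0.05  -0.002]  z [-0.05   0.999  0.   ]
shift now-axes [-0.0007  0.0007 -0.0006] shift target-axes [-0.0007  0.0007 -0.0006] rotvec [0.0014 0.0003 0.0017]
```

View pics/s25.png

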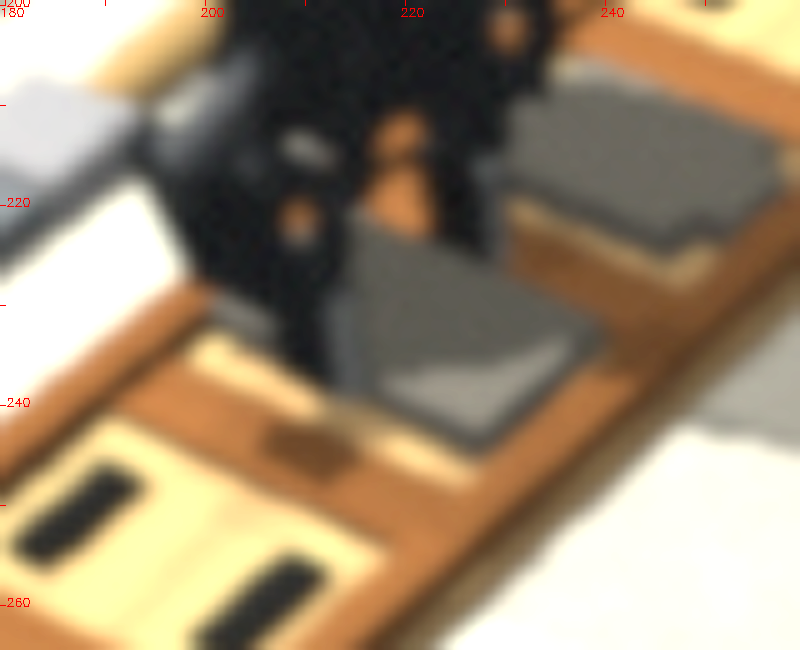

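Emit:
arm_command:
  moves: [0,0,0,0,0,0,-1,0,0,0,0,0,0,-1,0,0,0,0,0,0,-1,0,0,0,0,0,0,-1,0,0,0,0,0,0,-1,0,0,0,0,0,0,-1,-0.01,0,0,0,0,0,-1,-0.02,0,0,0,0,0,-1,-0.01,0,0,0,0,0,1,0,0,0,0,0,0,1,0,0,0,0,0,0,1,0,0,0,0,0,0,1,0,0,0,0,0,0,1,0,0,0,0,0,0,1,0,0,0,0,0,0,1,0,0,0,0,0,0,1,0,0,0,0,0,0,1]

```text
clock: 36.45
eef_pos: [0.632, 0.1222, 0.2365]
tool_rot: [0.513, -0.487, -0.512, -0.488]
ft_force: [-0.3, 0.2, -0.4]
grip_width: -0.0002
```

```bash
python3 - <<'E'
from h import *
plan([.6315,.1216,.206],92.8)
s=bot.camera("side");crop("t",s,180,200,80,65,10,"s26.png")
E
```

```text
t 36.45 tcp [0.632  0.1222 0.2365] F [-0.3  0.2 -0.4] w -0.0002 j [ 0.19  0.63  0.16  1.1  -0.    0.14]
 x [ 0.002  0.    -1.   ]  y [-0.999 -0.05  -0.003]  z [-0.05   0.999  0.   ]
shift now-axes [ 0.0305  0.0006 -0.0005] shift target-axes [ 0.0305  0.0005 -0.0005] rotvec [0.0014 0.0003 0.0025]
```

View pics/s26.png

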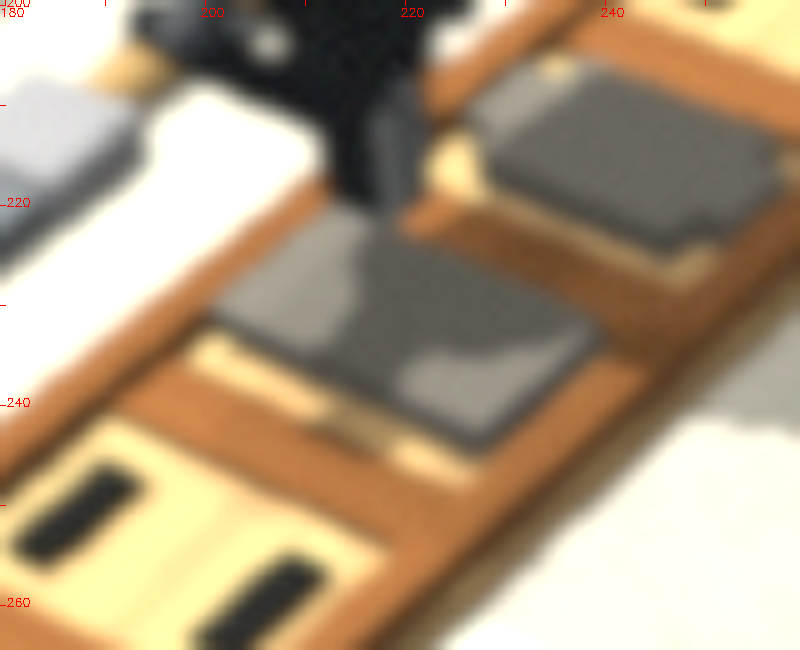

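Emit:
arm_command:
  moves: [0.008,0.001,0,0,0,0,1,0.01,0,0,0,0,0,1,0.008,0,0,0,0,0,1,0.003,0,0,0,0,0,1,0,0,0,0,0,0,1]

```text
clock: 36.92
eef_pos: [0.6306, 0.1221, 0.2034]
tool_rot: [0.513, -0.487, -0.512, -0.488]
ft_force: [-0.4, -0.1, 7.6]
grip_width: 0.0001
```

Emit:
arm_command:
  moves: [0.003,0,0,0,0,0,1,0.003,0,0,0,0,0,1]

```text
clock: 37.08
eef_pos: [0.6306, 0.1221, 0.1993]
tool_rot: [0.513, -0.487, -0.512, -0.488]
ft_force: [-3.9, -0.7, 9.1]
grip_width: 0.0001
```

Emit:
arm_command:
  moves: [0.003,0,0,0,0,0,1]

```text
clock: 37.17
eef_pos: [0.6306, 0.1221, 0.1976]
tool_rot: [0.513, -0.487, -0.512, -0.488]
ft_force: [-3.0, -0.9, 8.7]
grip_width: -0.0002
```

Emit:
arm_command:
  moves: [0.003,0,0,0,0,0,1]

```text
clock: 37.25
eef_pos: [0.6304, 0.1221, 0.1974]
tool_rot: [0.513, -0.486, -0.512, -0.488]
ft_force: [-8.8, -2.2, 23.5]
grip_width: -0.0
```

Down to the same bottoming height (0.1974) as the first tile. I'll lift and head for tile B.

Emit:
arm_command:
  moves: [0,0,0,0,0,0,1,-0.01,0,0,0,0,0,1,-0.02,0,0,0,0,0,1,-0.03,0,0,0,0,0,-1,-0.03,0,0,0,0,0,-1,0,0,0,0,0,0,-1,0,0,0,0,0,0,-1]

```text
clock: 37.83
eef_pos: [0.6296, 0.1219, 0.2936]
tool_rot: [0.513, -0.487, -0.512, -0.488]
ft_force: [-0.9, 0.7, -0.5]
grip_width: 0.0484
```

```bash
python3 - <<'E'
from h import *
s=bot.camera("side");crop("t",s,170,130,210,170,3.8,"s27.png")
t=bot.camera("top");crop("t",t,180,130,240,170,3.3,"t27.png")
plan([.4368,-.1412,.29],90-8.6)
E
```

```text
t 37.93 tcp [0.6297 0.1219 0.2931] F [ 0.4 -0.3 -0.6] w 0.0628 j [ 0.19  0.58  0.23  1.21 -0.    0.14]
 x [ 0.002  0.    -1.   ]  y [-0.999 -0.05  -0.002]  z [-0.05   0.999  0.   ]
shift now-axes [ 0.0027  0.2059 -0.253 ] shift target-axes [ 0.0031  0.1514 -0.289 ] rotvec [0.2005 0.0004 0.0019]
```

View pics/s27.png

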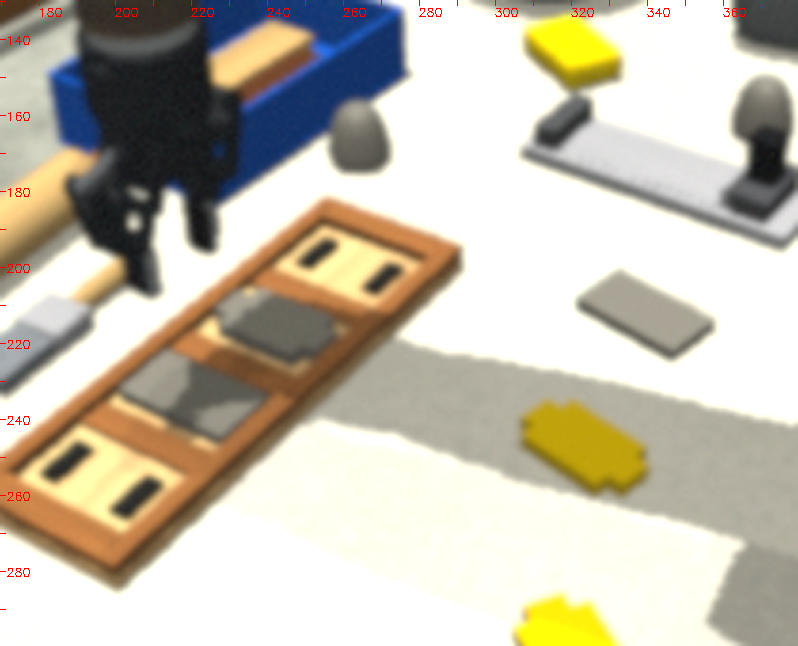

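View pics/t27.png

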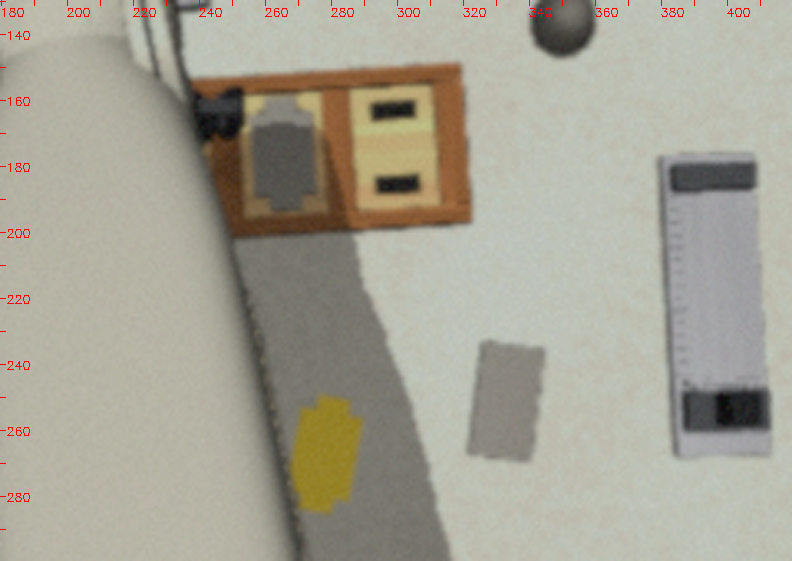

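Emit:
arm_command:
  moves: [0,0,0,0.1,0,0,-1,0,0,0,0.1,0,0,-1,0,0.0085,-0.017,0,0,0,-1,0,0.0115,-0.0215,0,0,0,-1,0,0.0115,-0.0215,0,0,0,-1,0,0.0115,-0.0215,0,0,0,-1,0,0.0115,-0.0215,0,0,0,-1,0,0.0115,-0.0215,0,0,0,-1,0,0.0115,-0.0215,0,0,0,-1,0,0.0115,-0.0215,0,0,0,-1,0,0.0115,-0.0215,0,0,0,-1,0,0.0115,-0.0215,0,0,0,-1,0,0.0115,-0.0215,0,0,0,-1,0,0.0115,-0.0215,0,0,0,-1,0,0.0115,-0.0215,0,0,0,-1,0,0.005,-0.012,0,0,0,-1,0,0,0,0,0,0,-1,0,0,0,0,0,0,-1]

```text
clock: 39.43
eef_pos: [0.4164, -0.1462, 0.2712]
tool_rot: [-0.448, 0.548, 0.47, 0.527]
ft_force: [-0.9, -0.3, 0.7]
grip_width: 0.0857
```

```bash
python3 - <<'E'
from h import *
f=lambda l:[[x/3.3+180-.5,y/3.3+130-.5] for x,y in l]
p=onz("top",f([(482,341),(546,349),(529,461),(467,453)]),.012);print(p.mean(0))
plan([.4368,-.1412,.23],90-8.6)
E
```

```text
[ 0.43718838 -0.14118207  0.012     ]
t 39.43 tcp [ 0.4164 -0.1462  0.2712] F [-0.9 -0.3  0.7] w 0.0857 j [-0.33  0.25 -0.35  1.01 -0.01 -0.18]
 x [-0.042  0.004 -0.999]  y [-0.987  0.156  0.042]  z [ 0.156  0.988 -0.002]
shift now-axes [ 0.0404 -0.0211  0.0082] shift target-axes [ 0.0412 -0.0194  0.008 ] rotvec [-0.0068 -0.0022 -0.0421]
```

Emit:
arm_command:
  moves: [0.007,-0.006,0.003,-0.003,-0.001,-0.014,-1,0.01,-0.006,0.003,-0.003,-0.001,-0.014,-1,0.012,-0.006,0.002,0,0,-0.013,-1,0.009,-0.001,0,0,0,0,-1,0,0,0,0,0,0,-1,0,0,0,0,0,0,-1]

```text
clock: 39.93
eef_pos: [0.4371, -0.1378, 0.2285]
tool_rot: [-0.46, 0.536, 0.464, 0.535]
ft_force: [-0.6, 0.7, 0.6]
grip_width: 0.0854
```

```bash
python3 - <<'E'
from h import *
plan([.437,-.1412,.19],90-8.6)
s=bot.camera("side");crop("t",s,270,130,120,110,6,"s28.png")
E
```

```text
t 39.93 tcp [ 0.4371 -0.1378  0.2285] F [-0.6  0.7  0.6] w 0.0854 j [-0.31  0.32 -0.38  0.87  0.   -0.16]
 x [-0.004  0.003 -1.   ]  y [-0.989  0.146  0.004]  z [0.146 0.989 0.002]
shift now-axes [ 0.0385 -0.0005 -0.0035] shift target-axes [ 0.0385 -0.0004 -0.0034] rotvec [ 0.0031  0.0022 -0.0044]
```

View pics/s28.png

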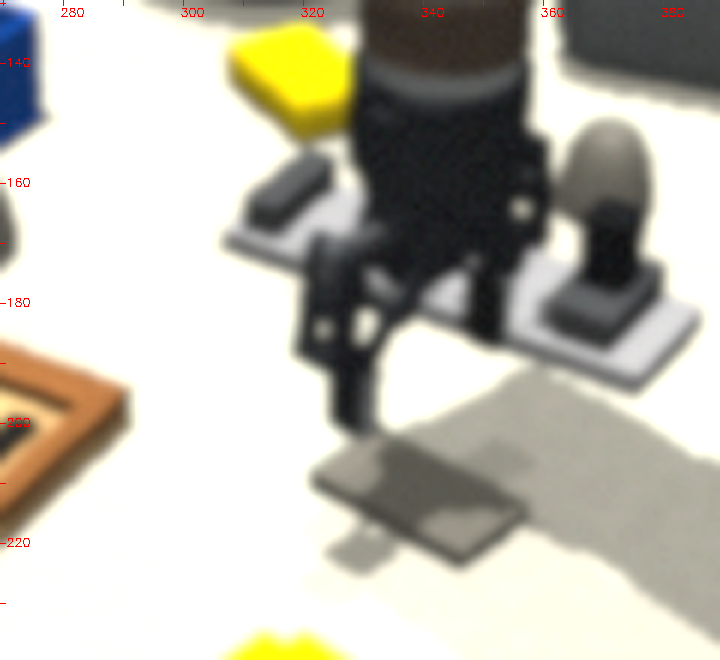

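Tile B lies between the open fingers' footprint, so I can descend.

Emit:
arm_command:
  moves: [0.01,0,-0.002,0.003,0.002,-0.004,-1,0.012,0,-0.001,0,0,0,-1,0.012,0,0,0,0,0,-1,0.006,0,0,0,0,0,-1,0,0,0,0,0,0,-1,0,0,0,0,0,0,-1]

```text
clock: 40.48
eef_pos: [0.4378, -0.1405, 0.1901]
tool_rot: [-0.462, 0.535, 0.461, 0.536]
ft_force: [-1.1, 0.5, -0.1]
grip_width: 0.0855
```

```bash
python3 - <<'E'
from h import *
plan([.437,-.1412,.177],90-8.6)
E
```

```text
t 40.48 tcp [ 0.4378 -0.1405  0.1901] F [-1.1  0.5 -0.1] w 0.0855 j [-0.31  0.38 -0.43  0.76  0.   -0.16]
 x [ 0.003 -0.001 -1.   ]  y [-0.989  0.148 -0.003]  z [ 0.148  0.989 -0.   ]
shift now-axes [ 0.0131  0.0007 -0.0008] shift target-axes [ 0.0131  0.0007 -0.0008] rotvec [ 0.0013 -0.0004  0.0026]
```

Emit:
arm_command:
  moves: [0.006,0.0005,-0.0005,0,0,0.003,-1,0.005,0,0,0,0,0,-1,0.003,0,0,0,0,0,-1,0,0,0,0,0,0,-1,0,0,0,0,0,0,-1]

```text
clock: 40.9
eef_pos: [0.4382, -0.1412, 0.1769]
tool_rot: [-0.462, 0.535, 0.46, 0.536]
ft_force: [-0.3, -0.7, 0.0]
grip_width: 0.0853
```

```bash
python3 - <<'E'
from h import *
plan([.437,-.1412,.177],90-8.6)
E
```

```text
t 40.9 tcp [ 0.4382 -0.1412  0.1769] F [-0.3 -0.7  0. ] w 0.0853 j [-0.31  0.4  -0.44  0.73 -0.   -0.16]
 x [ 0.003 -0.001 -1.   ]  y [-0.989  0.148 -0.003]  z [ 0.148  0.989 -0.001]
shift now-axes [-0.0001  0.0012 -0.0001] shift target-axes [-0.0001  0.0012 -0.0001] rotvec [ 0.0013 -0.001   0.0029]
```

Emit:
arm_command:
  moves: [0,0.001,0,0,0,0.002,-1,0,0,0,0,0,0,1,0,0,0,0,0,0,1,0,0,0,0,0,0,1,0,0,0,0,0,0,1,0,0,0,0,0,0,1,0,0,0,0,0,0,1,0,0,0,0,0,0,1,0,0,0,0,0,0,1]

```text
clock: 41.65
eef_pos: [0.4372, -0.1412, 0.1779]
tool_rot: [-0.462, 0.536, 0.461, 0.536]
ft_force: [0.6, 0.6, -0.4]
grip_width: 0.0475
```

Emit:
arm_command:
  moves: [-0.01,0,0,0,0,0,1,-0.02,0,0,0,0,0,1,-0.025,0,0,0,0,0,1,-0.025,0,0,0,0,0,1,-0.025,0,0,0,0,0,1,0,0,0,0,0,0,1,0,0,0,0,0,0,1]

```text
clock: 42.23
eef_pos: [0.4355, -0.1405, 0.2843]
tool_rot: [-0.46, 0.537, 0.463, 0.534]
ft_force: [1.0, -0.2, -2.0]
grip_width: 0.0478
```

```bash
python3 - <<'E'
from h import *
plan([.6393,-.055,.24],92.8)
s=bot.camera("side");crop("t",s,270,100,120,110,6,"s29.png")
E
```

```text
t 42.23 tcp [ 0.4355 -0.1405  0.2843] F [ 1.  -0.2 -2. ] w 0.0478 j [-0.31  0.25 -0.31  1.01 -0.   -0.16]
 x [-0.007  0.001 -1.   ]  y [-0.989  0.148  0.007]  z [0.148 0.989 0.   ]
shift now-axes [ 0.043  -0.1892  0.1147] shift target-axes [ 0.0443 -0.2077  0.0754] rotvec [-0.1977  0.0008 -0.0067]
```

View pics/s29.png

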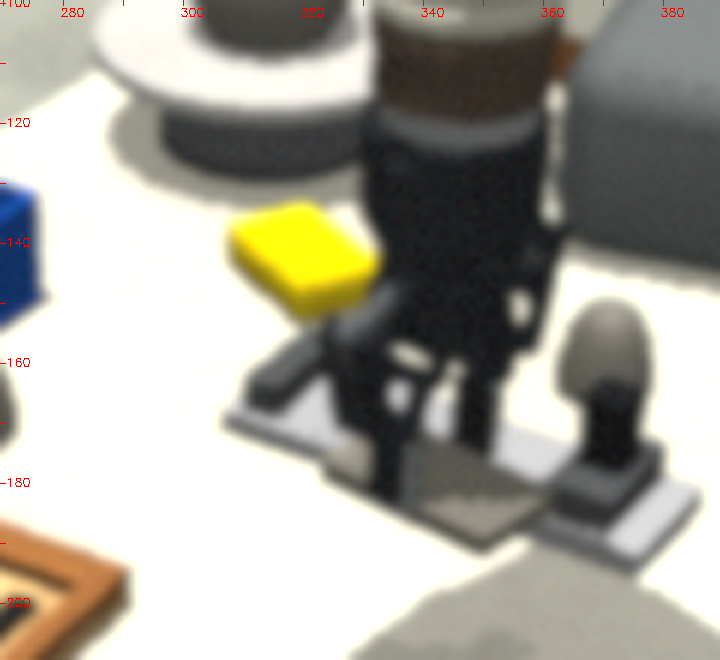

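Emit:
arm_command:
  moves: [0,0,0,-0.1,0,0,1,0,0,0,-0.1,0,0,1,0,-0.017,0.006,0,0,0,1,0,-0.019,0.007,0,0,0,1,0,-0.019,0.007,0,0,0,1,0,-0.019,0.007,0,0,0,1,0,-0.019,0.007,0,0,0,1,0,-0.019,0.007,0,0,0,1,0,-0.019,0.007,0,0,0,1,0,-0.019,0.007,0,0,0,1,0,-0.019,0.007,0,0,0,1,0,-0.019,0.007,0,0,0,1,0,-0.017,0.006,0,0,0,1,0,0,0,0,0,0,1,0,0,0,0,0,0,1]

```text
clock: 43.53
eef_pos: [0.6361, -0.0477, 0.2509]
tool_rot: [-0.5, 0.495, 0.529, 0.475]
ft_force: [-0.4, 0.3, -0.8]
grip_width: 0.0476
```

```bash
python3 - <<'E'
from h import *
plan([.6393,-.055,.24],92.8)
E
```

```text
t 43.53 tcp [ 0.6361 -0.0477  0.2509] F [-0.4  0.3 -0.8] w 0.0476 j [-0.08  0.63  0.2   1.19  0.   -0.13]
 x [-0.049  0.008 -0.999]  y [-0.997 -0.059  0.049]  z [-0.059  0.998  0.011]
shift now-axes [ 0.0107 -0.0033 -0.0076] shift target-axes [ 0.0109 -0.0028 -0.0075] rotvec [ 0.0104  0.0103 -0.0489]
```

Emit:
arm_command:
  moves: [0.001,-0.001,-0.0025,0.003,0.003,-0.016,1,0.002,-0.001,-0.0025,0.003,0.003,-0.016,1,0.003,-0.001,-0.0025,0.003,0.003,-0.016,1,0.003,0,0,0,0,0,1,0,0,0,0,0,0,1,0,0,0,0,0,0,1]

```text
clock: 44.03
eef_pos: [0.6343, -0.0574, 0.2354]
tool_rot: [-0.509, 0.49, 0.514, 0.486]
ft_force: [-0.5, 0.6, -1.7]
grip_width: 0.0475
```

```bash
python3 - <<'E'
from h import *
plan([.6393,-.055,.215],92.8)
E
```

```text
t 44.03 tcp [ 0.6343 -0.0574  0.2354] F [-0.5  0.6 -1.7] w 0.0475 j [-0.09  0.62  0.14  1.1  -0.   -0.14]
 x [-0.009  0.001 -1.   ]  y [-0.999 -0.047  0.009]  z [-0.047  0.999  0.001]
shift now-axes [ 0.0203 -0.0053  0.0022] shift target-axes [ 0.0204 -0.0051  0.0022] rotvec [-0.0021  0.0013 -0.0092]
```

Emit:
arm_command:
  moves: [0.004,-0.003,0.001,-0.002,0.001,-0.006,1,0.006,-0.002,0.001,0,0,-0.003,1,0.007,0,0,0,0,0,1,0.003,0,0,0,0,0,1,0,0,0,0,0,0,1,0,0,0,0,0,0,1]

```text
clock: 44.53
eef_pos: [0.639, -0.0552, 0.2132]
tool_rot: [-0.512, 0.488, 0.512, 0.488]
ft_force: [0.4, -0.3, -1.7]
grip_width: 0.0479
```

```bash
python3 - <<'E'
from h import *
plan([.6393,-.055,.197],92.8)
s=bot.camera("side");crop("t",s,225,160,80,65,10,"s30.png")
t=bot.camera("top");crop("t",t,230,130,110,90,6,"t30.png")
E
```

```text
t 44.53 tcp [ 0.639  -0.0552  0.2132] F [ 0.4 -0.3 -1.7] w 0.0479 j [-0.09  0.65  0.13  1.05  0.   -0.13]
 x [-0.  0. -1.]  y [-0.999 -0.049  0.   ]  z [-0.049  0.999  0.   ]
shift now-axes [ 0.0162 -0.0003  0.0002] shift target-axes [ 0.0162 -0.0003  0.0002] rotvec [-0.0003  0.0004 -0.0002]
```

View pics/s30.png

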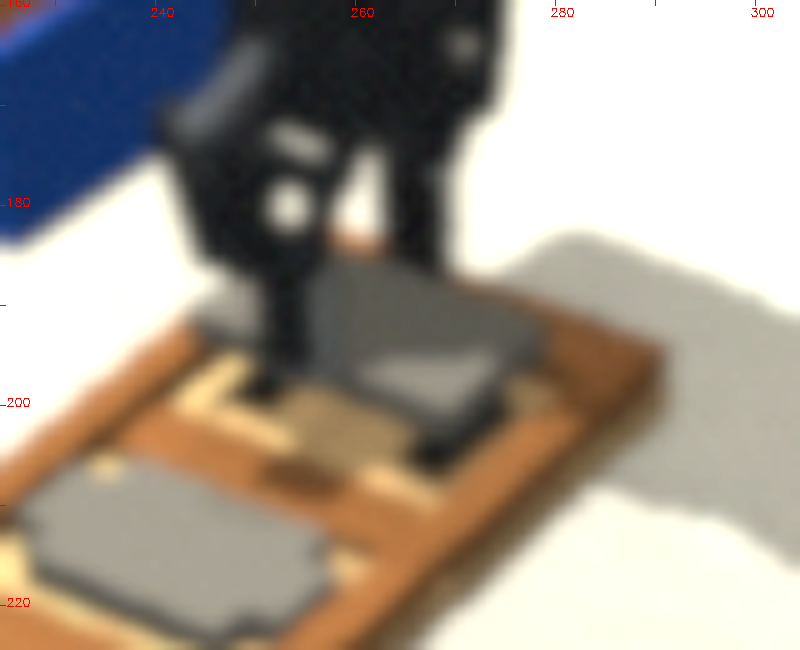

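View pics/t30.png

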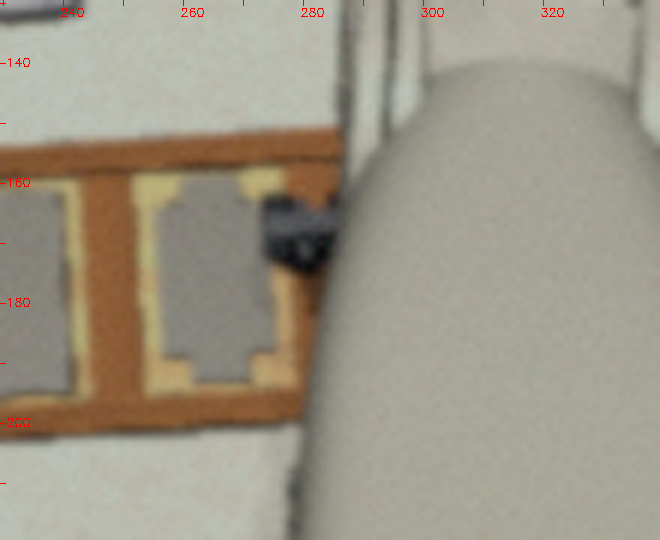

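Emit:
arm_command:
  moves: [0.006,0,0,0,0,0,1,0.005,0,0,0,0,0,1,0.004,0,0,0,0,0,1,0.001,0,0,0,0,0,1,0,0,0,0,0,0,1]

```text
clock: 45.05
eef_pos: [0.6394, -0.0552, 0.1966]
tool_rot: [0.512, -0.487, -0.512, -0.488]
ft_force: [-0.1, -0.2, -1.3]
grip_width: 0.0477
```

```bash
python3 - <<'E'
from h import *
plan([.6393,-.055,.197],92.8)
s=bot.camera("side");crop("t",s,225,160,80,65,10,"s31.png")
E
```

```text
t 45.05 tcp [ 0.6394 -0.0552  0.1966] F [-0.1 -0.2 -1.3] w 0.0477 j [-0.09  0.67  0.11  1.01  0.   -0.13]
 x [ 0.002  0.    -1.   ]  y [-0.999 -0.049 -0.002]  z [-0.049  0.999  0.   ]
shift now-axes [-0.0004  0.0001  0.0002] shift target-axes [-0.0004  0.0001  0.0002] rotvec [-0.0002  0.0001  0.0018]
```

View pics/s31.png

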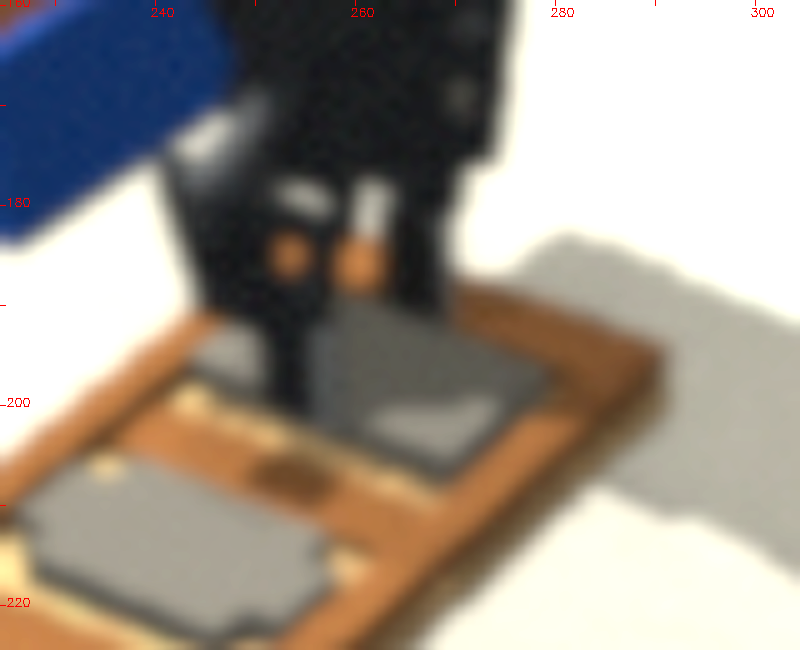

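Resting level over the pads, so I'll release, lift, close and press.

Emit:
arm_command:
  moves: [0,0,0,0,0,0,-1,0,0,0,0,0,0,-1,0,0,0,0,0,0,-1,0,0,0,0,0,0,-1,0,0,0,0,0,0,-1,0,0,0,0,0,0,-1,-0.01,0,0,0,0,0,-1,-0.02,0,0,0,0,0,-1,-0.01,0,0,0,0,0,1,0,0,0,0,0,0,1,0,0,0,0,0,0,1,0,0,0,0,0,0,1,0,0,0,0,0,0,1,0,0,0,0,0,0,1,0,0,0,0,0,0,1,0,0,0,0,0,0,1,0,0,0,0,0,0,1]

```text
clock: 46.52
eef_pos: [0.6392, -0.0552, 0.2394]
tool_rot: [0.513, -0.487, -0.511, -0.488]
ft_force: [0.3, -0.5, -0.6]
grip_width: 0.0001
```

```bash
python3 - <<'E'
from h import *
plan([.6393,-.055,.206],92.8)
s=bot.camera("side");crop("t",s,225,160,80,65,10,"s32.png")
E
```

```text
t 46.52 tcp [ 0.6392 -0.0552  0.2394] F [ 0.3 -0.5 -0.6] w 0.0001 j [-0.09  0.62  0.15  1.1   0.   -0.13]
 x [ 0.002  0.    -1.   ]  y [-0.999 -0.049 -0.002]  z [-0.049  0.999  0.   ]
shift now-axes [0.0334 0.     0.0002] shift target-axes [ 0.0334 -0.0001  0.0002] rotvec [-0.0002  0.      0.0022]
```

View pics/s32.png

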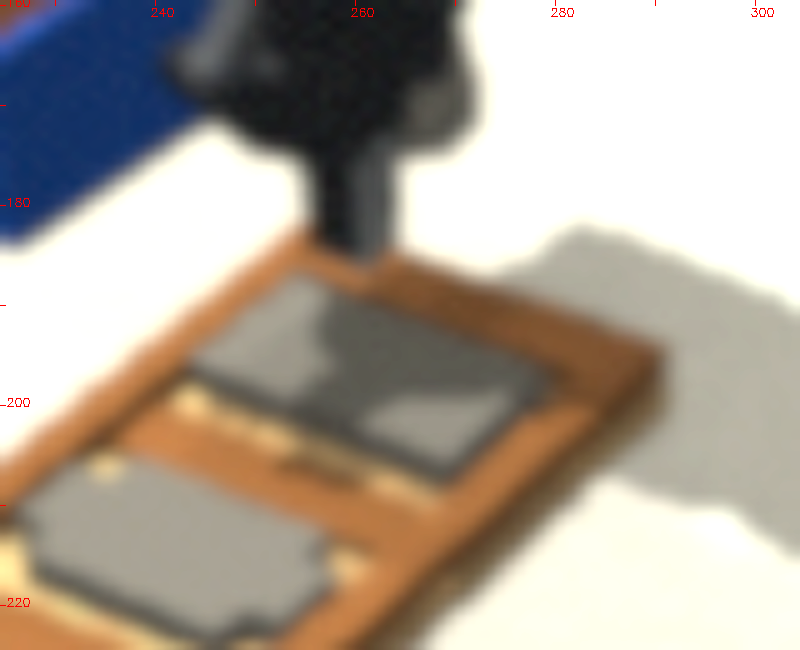

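Emit:
arm_command:
  moves: [0.01,0,0,0,0,0,1,0.011,0,0,0,0,0,1,0.009,0,0,0,0,0,1,0.003,0,0,0,0,0,1,0,0,0,0,0,0,1]

```text
clock: 46.98
eef_pos: [0.6395, -0.0552, 0.2028]
tool_rot: [0.513, -0.487, -0.511, -0.488]
ft_force: [0.3, -0.5, 8.2]
grip_width: 0.0002
```

Emit:
arm_command:
  moves: [0.003,0,0,0,0,0,1,0.003,0,0,0,0,0,1]

```text
clock: 47.15
eef_pos: [0.6395, -0.0552, 0.1987]
tool_rot: [0.513, -0.487, -0.511, -0.489]
ft_force: [-4.0, 0.7, 9.3]
grip_width: -0.0001
```

Emit:
arm_command:
  moves: [0.003,0,0,0,0,0,1]

```text
clock: 47.23
eef_pos: [0.6394, -0.0552, 0.1974]
tool_rot: [0.513, -0.487, -0.511, -0.489]
ft_force: [-9.8, 0.6, 22.5]
grip_width: -0.0
```

Emit:
arm_command:
  moves: [0.003,0,0,0,0,0,1]

```text
clock: 47.32
eef_pos: [0.6392, -0.0552, 0.1974]
tool_rot: [0.513, -0.487, -0.511, -0.489]
ft_force: [-9.2, 1.2, 23.7]
grip_width: 0.0001
```

Bottomed at 0.1974 again. Next: lift, swing the arm clear to the side and inspect everything.

Emit:
arm_command:
  moves: [0,0,0,0,0,0,1,-0.01,0,0,0,0,0,1,-0.02,0,0,0,0,0,1,-0.03,0,0,0,0,0,1,-0.03,0,0,0,0,0,1,-0.03,0.01,0,0,0,0,1,-0.02,0.03,-0.01,0,0,0,1,0,0.03,-0.02,0,0,0,1,0,0.03,-0.02,0,0,0,1,0,0.03,-0.02,0,0,0,1,0,0.03,-0.02,0,0,0,1,0,0.03,-0.025,0,0,0,1,0,0.03,-0.025,0,0,0,1,0,0.025,-0.025,0,0,0,1,0,0.02,-0.025,0,0,0,1,0,0.02,-0.025,0,0,0,1,0,0.01,-0.025,0,0,0,1,0,0,-0.025,0,0,0,1,0,0,-0.02,0,0,0,1,0,0,0,0,0,0,1]

```text
clock: 48.98
eef_pos: [0.3459, -0.3645, 0.3502]
tool_rot: [0.518, -0.485, -0.508, -0.488]
ft_force: [1.2, -0.4, 0.0]
grip_width: -0.0001
```

```bash
python3 - <<'E'
from h import *
st()
s=bot.camera("side");crop("t",s,0,0,560,420,1.4,"s33.png");crop("t",s,155,170,150,120,5,"s33b.png")
t=bot.camera("top");crop("t",t,0,0,560,420,1.4,"t33.png");crop("t",t,165,140,170,75,4.5,"t33b.png");crop("t",t,370,165,60,110,5,"t33c.png")
E
```

```text
t 48.98 tcp [ 0.3459 -0.3645  0.3502] F [ 1.2 -0.4  0. ] w -0.0001 j [-0.81  0.27 -0.1   1.19  0.01 -0.87]
 x [ 0.014 -0.006 -1.   ]  y [-0.998 -0.054 -0.013]  z [-0.054  0.999 -0.007]
```

View pics/s33b.png

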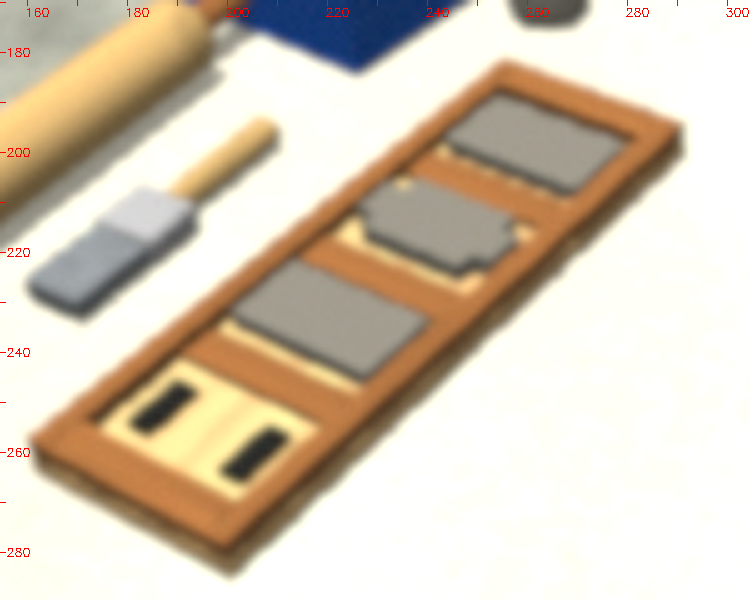

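View pics/t33.png

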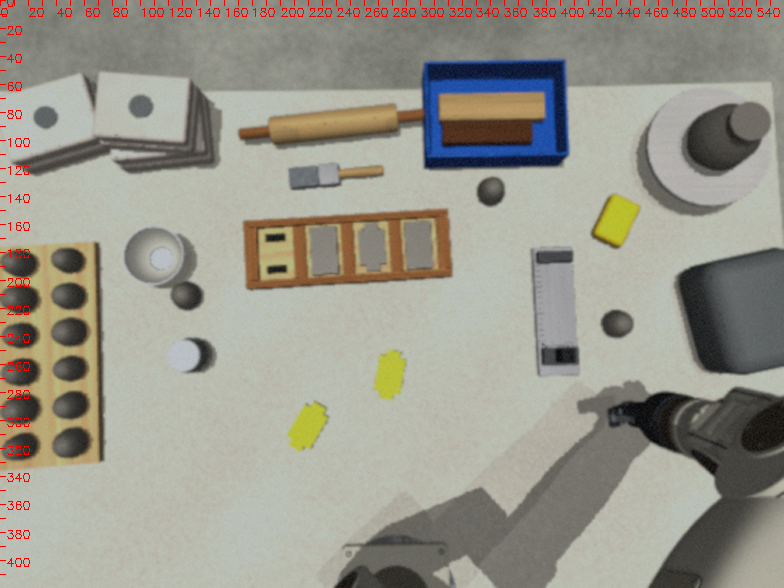

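View pics/t33b.png

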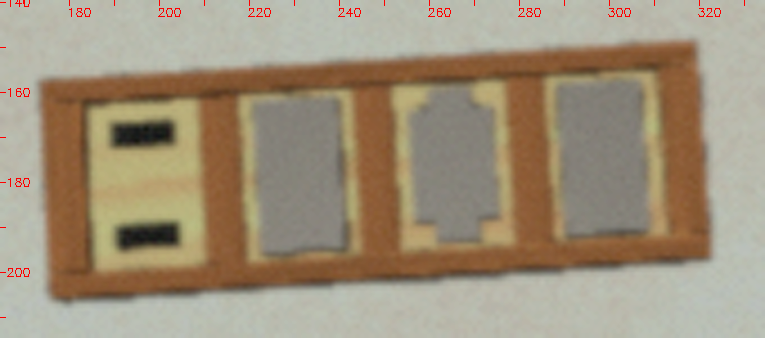

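View pics/t33c.png

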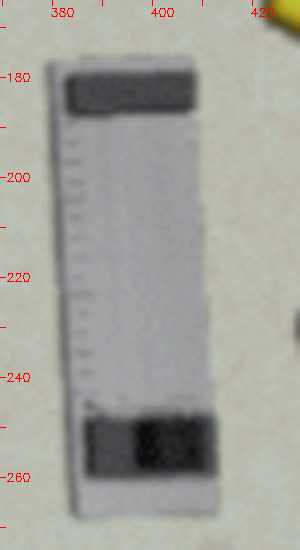

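View pics/s33.png

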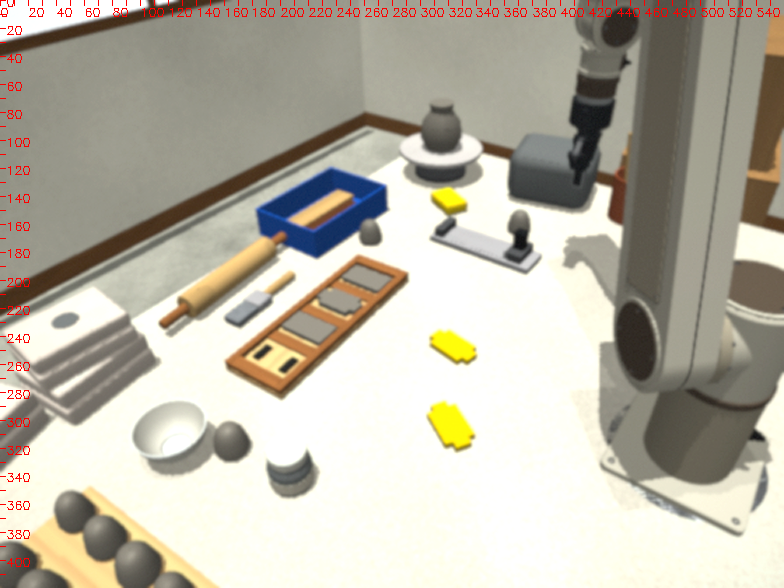

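```bash
python3 -c "
from workcell import bot
print(bot.job_done())"
```

```text
the job is handed in; nothing more can be done
None
```

The job is done and handed in at about 49 s on the robot's clock; the hand-in gave no verdict.

**Caliper check:**
- I laid the test tile flat on the bed and slid the jaw shut on its length until the wrist read about 14.5 N. By the gripper's travel that is a jaw value of about 0.063.
- With the push eased off, it settled back about 2 mm and stayed nipped. I then slid the jaw back onto its stop, confirmed by a steady 13–15 N with no further movement. The last picture shows it still fully open.

**Panel:**
- Only two plain tiles were on the table. The test tile is in pocket 2, and the plain tiles are in pockets 3 and 1.
- Each tile gave way on its pads and then stopped firmly at 22–25 N. All three stopped at the same tool height, 0.1974 m, which is where a tile flush with the 24 mm rim should be. That is slightly above the suggested 12–20 N but well under the limits.

**Last pictures:** both cameras show the three tiles seated inside their pockets with no raised edges. The jar, bowl, clay lumps and yellow look-alikes show no visible change, and the arm is clear of everything.

**Disagreement:** the two cameras differed by 3–4 mm in position, and heights measured from the two together mostly came out 3–6 mm off (low for the tiles and panel, high for the jaw grip). I therefore took positions from the top camera and heights from the known sizes and contact forces.

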